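# Walk a sand mould into its pouring stand and close it under the hold-down lip

## Task

Get the sand mould ready to pour. First, with the cover still off, walk the heavy flask forward into the pouring stand by gentle pushes on its two rear corners in turn (nowhere else, and without letting it swing far round) until it sits square and fully home against the stop. Then tuck the front edge of the steel cover plate under the stand's hold-down lip, lay it flat into the recess over the sand without dropping it and let go; keep fingers off the sand and the brittle clay basin, do not jolt, tip or lift the flask, and leave everything else on the bench where it is.

Things in the scene. Friction and masses are not known exactly. Their poses are not given: they have to be found in the camera images.
- flask: Heavy moulding flask (plywood board, aluminium frame, black sand), 1.4 to 2.3 kg, too wide to grasp, slides on the bench. 140 mm along x (forward) by 180 mm along y; rim 60 mm high. Origin: centre of underside, z up. Upright rear face at x = -70 mm; its free corners, where to push, are |y| from 48 to 90 mm (the basin hides the middle)
- recess (a point): Centre of the floor of the flask's flat recess for the cover (flask frame x = 16.5, y = 0, z = 52 mm; flask axes). The recess is 107 mm along x (flask x = -37 mm to the open front at 70 mm), 118 mm wide, 8 mm deep: side rims and rear rim stand 60 mm above the bench
- sand: Rammed black sand with the open mould, the floor of the recess; fixed in the flask, same frame as flask. The cover lies on it; fingers must not touch it
- basin: Brittle brown clay pouring basin (open trough) fixed to the middle of the flask's rear, same frame as flask: x from -118 to -70 mm, y from -48 to 48 mm, z from 24 to 64 mm. Neither fingers nor arm may touch it. A corner push of 15 mm turns the flask by roughly 0.1 rad, and its rear and basin then swing some 6 mm towards the pushed side
- stand: Fixed steel pouring stand, a U open to its -x. Origin on the bench, x forward, z up: the flask's frame coincides with it when fully home. Grey stop block, stop face x = 70.5 mm, back x = 147 mm, |y| to 110 mm. Guide angles 30 mm high, inner faces |y| = 95 mm (5 mm play each side) from x = 5 to 70 mm, mouths flaring to |y| = about 111 mm at x = -25 mm, feet out to |y| = 125 mm
- lip (a point): Middle of the lower edge of the hold-down lip, a steel bar 200 mm long along y on top of the stop block: stand frame x = 58.5, y = 0, z = 66 mm (stand axes). The lip overhangs the flask's front 12 mm beyond the stop face; underside 66 mm, top 76 mm (bolt heads 83 mm) above the bench
- cover: Steel cover plate, 103 mm along x by 110 mm along y, 5 mm thick, 0.26 kg. Origin: centre of its underside, z up. Red upright grip rib on top: 14 mm thick along x, 52 mm along y, centre x = -18 mm, z from 5 to 37 mm. Front edge (goes under the lip): x = +51.5 mm, the one farther from the rib
- cover_front (a point): Middle of the cover's lower front edge (cover x = 51.5, y = 0, z = 0 mm; cover axes). Seated, it touches or nearly touches the stop face under the lip. The opening from lip to rear rim is 95 mm, shorter than the plate: it goes in front end first, tilted front down 5 to 15 degrees, then is lowered at the rear; play 4 mm along x, 8 mm across
- trivet: Bystander: round openwork black cast-iron trivet, 104 mm across, 12 mm high. Origin: centre of its underside
- jar: Bystander: amber glass jar with yellow cap, 60 mm across, 75 mm high. Origin: centre of its underside
- rammer: Bystander: wooden bench rammer lying on the bench, about 170 mm long along its x, 44 mm high. Origin: at bench level under the middle of its handle
- brush: Bystander: moulder's brush lying on the bench, about 170 mm long along its x, under 30 mm high
- trowel: Bystander: small moulder's trowel lying on the bench, about 200 mm long along its x, under 35 mm high
- toolpot: Bystander: dark steel pot of upright carving tools, 76 mm across, 160 mm high with the tools. Origin: centre of its underside
- bowl: Bystander: black bowl, 120 mm across, 50 mm high. Origin: centre of its underside
- tub: Bystander: clear box of sand with a green lid, 106 x 81 mm (x, y), 53 mm high. Origin: centre of its underside
Mind the look-alikes: they are no part of the job. Leave any blue look-alike of the cover alone.

How it is judged:
On the way:
1. the flask is fully home and square in the stand, its cover still off (x of flask in the frame of stand between -0.004 and 0.004 m and y of flask in the frame of stand between -0.008 and 0.008 m and angle between the x axis of flask and the x axis of stand, either way round below 0.04 rad and horizontal distance between cover and flask above 0.1 m), for 0.2 s.
At the end, for the whole second after the job is handed in: Flask within 4 mm of fully home against the stop, 8 mm sideways, square within 0.04 rad; cover flat within 0.04 rad on the recess floor (2.5 mm), inside the recess (flask frame x 11 to 22 mm, y within 6 mm), front edge under the lip; both at rest and released (x of flask in the frame of stand between -0.004 and 0.004 m and y of flask in the frame of stand between -0.008 and 0.008 m and angle between the x axis of flask and the x axis of stand, either way round below 0.04 rad and x of cover in the frame of flask between 0.011 and 0.022 m and y of cover in the frame of flask between -0.006 and 0.006 m and z of cover in the frame of flask between 0.049 and 0.0545 m and angle between cover's own z axis and vertical below 0.04 rad and angle between the x axis of cover and the x axis of flask, either way round below 0.1 rad and linear speed of each of flask, cover below 0.01 m/s); the robot touches nothing.
It fails at once if the clay basin is touched by fingers or arm, or the sand by the fingers (over 1 N) (contact force between any of the fingers, the arm and basin above 1 N or contact force between the fingers and sand above 1 N).
It fails at once if the flask is jolted (over 0.3 m/s), tipped (over 0.12 rad), lifted (over 8 mm) or swings round by more than 0.6 rad from the stand's heading (linear speed of flask above 0.3 m/s or angle between flask's own z axis and vertical above 0.12 rad or height (world z) of flask above 0.008 m or angle between the x axis of flask and the x axis of stand, either way round above 0.6 rad).
It fails at once if the flask is pushed or pulled (over 3 N) anywhere but at its rear (contact force between the fingers and flask above 3 N and x of the grasp point in the frame of flask above -0.055 m).
It fails at once if the cover is dropped (moves faster than 0.7 m/s while not held) (linear speed of cover above 0.7 m/s and contact force between the fingers and cover below 0.3 N).
It fails at once if a bystander is moved by more than 20 mm (distance of any of trivet, jar, rammer, brush, trowel, toolpot, bowl, tub from where it was at the start of the episode above 0.02 m).
It also fails if it takes over 72 s, if anything falls off the work surface, if the arm or the gripper's body presses on something with over 40 N, if the wrist force passes 120 N, or if a joint passes its speed limit or range.

## Robot

A 7-joint arm with a two-finger parallel gripper is mounted at the origin on the work surface. World frame = base frame: x ahead of the robot, y to its left, z up, the work surface at z = 0. Lengths are in m, angles in rad, forces in N, time in s.
With the tool pointing down it reaches from about 0.4 to 0.85 m from the base axis. Payload 10.4 kg.
Tool frame: the origin (TCP) lies at the centre of the arm's flange, where the gripper is bolted on; the fingertips stand 182 mm ahead of it and the grasp point (between the pads) lies 164 mm ahead of it; z points along the fingers, y is the line along which they close (so a half turn about z gives the same grasp; the last joint's range is limited). The gripper opens to 87 mm and grips with 3 to 60 N. Pads are 19 mm wide; open, the fingers measure 117 mm over their backs; the gripper's body (75 mm by 190 mm) begins 51 mm behind the grasp point.
Start: joints at [-1.216, 0.332, -0.065, 1.46, 0.022, 1.35, -0.088], TCP at [0.231, 0.581, 0.405] pointing down, gripper open.
Joint ranges: [-2.6, 2.6], [-0.5, 2.12], [-1.47, 1.34], [0.16, 2.42], [-1.27, 4.41], [0.06, 2.06], [-2.6, 2.6]. Speed limits (rad/s): [2.22, 2.22, 2.79, 2.79, 3.14, 3.14, 3.14].

## Interface

Orientations are given as a unit quaternion [x, y, z, w].
In Python, from bench import r, eyes, job gives the robot as it stands. The module is installed in compiled form; this text tells all that it offers.
- The arm moves only by the shell command python3 -m inch 'ROWS' [OPENING] [FORCE]. ROWS is JSON, a list of rows, each a list of 6 numbers: the shift along the tool's x, y, z normalised to -1 to 1, where 1 is 4 cm, then the turn, a rotation vector about the tool's x, y, z normalised to -1 to 1, where 1 is 0.12 rad. In form: [[x, y, z, wx, wy, wz], ...]. A call has exactly 5 rows; each row shifts and turns the commanded pose from where the row before left it, along the tool's axes as they then stand; what a row does not reach is not made up. A row lasts 1/12 s, in which the tool goes at most 41.7 mm and 7.16 degrees, less where a joint would pass 70% of its speed; a pose out of reach is approached as far as the arm can. A call with a number of a shift or a turn outside -1 to 1 is refused whole. A call with a gripper value outside its range is refused whole. OPENING is the gripper command: -1 is shut, 1 is fully open, values between are in proportion, set as the call begins (- or left out, the last holds). The fingers move at their own pace and stop on an object; FORCE is the grip in N (left out, the last holds). Time passes only in rows, so rows that do not move let the fingers close, or fill a call up. It gives the time, the measured TCP pose, the force, the opening and the grip force at its end, in the units of the state.
- r.read_state(): the state, without advancing time (a new reading comes with each control period).
- eyes.camera(name): name is "scene" or "top" or "wrist"; returns a dict with "pixels" (420x560x3 uint8, red, green, blue), "fx", "fy", "cx", "cy" (pixels), "extrinsics" (4x4, takes a point from camera to world coordinates). Camera axes: x right, y down, z forward; pixel columns grow to the right and rows downward; lengths in m; the calibration is good to about 2 mm. A picture is of the moment at which its call begins. There is no depth.
- job.close_job(): hands the job in; it is judged then, once.
The state is a dict: "time": time; "joint_positions": joint angles; "joint_vel": joint speeds; "joint_torque": joint torques, N m; "ee_pos": TCP position; "eef_rot": TCP orientation; "ft_force": force on the tool from outside, world axes, zero at the start; "torque": the same for the moment, N m; "width": finger opening in m; "grip_force": force on a finger pad.
Only numpy, scipy, OpenCV 4.12 (cv2) and the standard library are available. Lean on these libraries where they do the work, as an engineer would, in place of code of your own. Each camera call takes 0.05 s, during which the arm holds its last target. There are 200 camera calls.

## Working session

There is one attempt and no reset: what is moved stays moved. The work goes in short steps, Python scripts to look and compute and a shell command to move; the robot and the scene stay as the last step left them, time stands still between calls to the robot, and variables do not carry over. Pictures are saved under pics/ and viewed, at most 10 in all, crops included, and the job is handed in when it is done.

```bash
mkdir -p pics; cat > h.py <<'E'
import numpy as np, cv2
from bench import r, eyes, job
from scipy.spatial.transform import Rotation as R
def cam(n, f=None):
    c=eyes.camera(n)
    if f: cv2.imwrite('pics/'+f, cv2.cvtColor(c['pixels'],cv2.COLOR_RGB2BGR))
    return c
def ray(c,u,v,z):
    T=np.array(c['extrinsics']); d=T[:3,:3]@np.array([(u-c['cx'])/c['fx'],(v-c['cy'])/c['fy'],1]); o=T[:3,3]
    return o+d*(z-o[2])/d[2]
def proj(c,p):
    T=np.array(c['extrinsics']); q=T[:3,:3].T@(np.array(p)-T[:3,3]); return c['cx']+c['fx']*q[0]/q[2], c['cy']+c['fy']*q[1]/q[2]
E
python3 - <<'E'
from h import *
for n in ['scene','top']:
    c=cam(n,n+'0.png'); print(n,c['fx'],c['cx'],c['cy'],np.round(c['extrinsics'],3).tolist())
s=r.read_state(); print(s)
E
```

```text
scene 508.72794414086195 283.06140120110194 206.6738627723878 [[-0.079, 0.678, -0.731, 1.727], [0.997, 0.066, -0.047, 0.089], [0.017, -0.732, -0.681, 1.195], [0.0, 0.0, 0.0, 1.0]]
top 441.8275395446952 279.5335793797464 208.36653327401174 [[0.012, -0.998, 0.059, 0.431], [-1.0, -0.012, -0.003, -0.008], [0.003, -0.059, -0.998, 1.397], [0.0, 0.0, 0.0, 1.0]]
{'time': 0.1, 'joint_positions': array([-1.21559936,  0.33279749, -0.06470213,  1.46087101,  0.02159735,
        1.34988805, -0.08849872]), 'joint_vel': array([ 2.23581932e-04, -1.25124056e-03,  4.79126165e-05, -2.73669588e-03,
        1.36948001e-04,  6.42188548e-04, -1.59904086e-03]), 'joint_torque': array([ 1.27595737e-03, -6.24542928e+01,  2.45351857e-02, -3.90720928e+01,
       -6.14206656e-02,  3.66803468e-02,  4.23802271e-05]), 'ee_pos': array([0.23049448, 0.5808177 , 0.40403381]), 'eef_rot': array([ 1.87766134e-01,  9.82213560e-01, -6.27543842e-04, -9.22783639e-05]), 'ft_force': array([1.03103971, 0.36925751, 0.64809318]), 'torque': array([-0.00424997, -0.03137092,  0.0218751 ]), 'grip_force': 0.0, 'width': 0.08670999184839079}
```

View pics/top0.png

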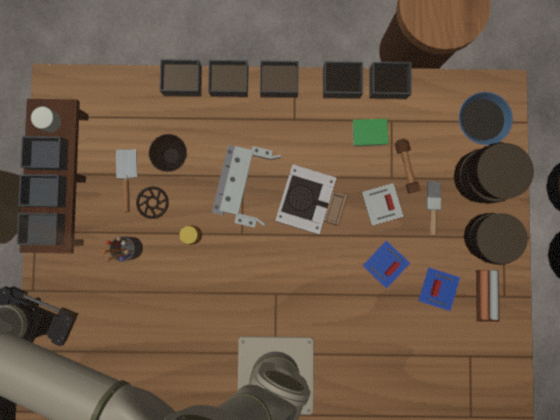

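View pics/scene0.png

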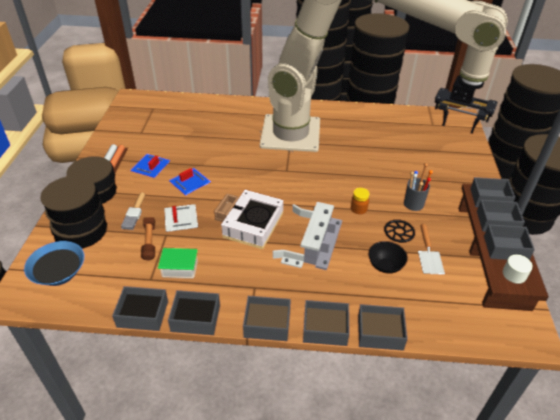

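Top view: the steel cover is the grey plate with a red rib at (383,204). Its look-alikes are the blue plates at (386,264) and (439,289), so I choose the grey one. The flask is at (306,199) with its basin at (337,208), and the stand block is at (232,180), opening towards the right. One close crop to check this and read off the corners.

```bash
python3 - <<'E'
from h import *
c=cam('top'); im=cv2.cvtColor(c['pixels'],cv2.COLOR_RGB2BGR)
k=cv2.resize(im[135:245,205:415],None,fx=3.8,fy=3.8,interpolation=cv2.INTER_CUBIC)
for u in range(210,415,20):
    cv2.putText(k,str(u),(int((u-205)*3.8),10),0,.35,(0,255,255));cv2.line(k,(int((u-205)*3.8),12),(int((u-205)*3.8),18),(0,255,255))
for v in range(140,245,20):
    cv2.putText(k,str(v),(0,int((v-135)*3.8)),0,.35,(0,255,255))
cv2.imwrite('pics/crop1.png',k)
hsv=cv2.cvtColor(im,cv2.COLOR_BGR2HSV)
m=((hsv[...,1]<70)&(hsv[...,2]>95)).astype('uint8')
cs,_=cv2.findContours(m,cv2.RETR_EXTERNAL,cv2.CHAIN_APPROX_NONE)
for q in cs:
    if cv2.contourArea(q)>60:
        b=cv2.minAreaRect(q); print(np.round(b[0],1),np.round(b[1],1),round(b[2],1),np.round(cv2.boxPoints(b),1).tolist())
m=((hsv[...,1]>150)&(hsv[...,2]>70)&((hsv[...,0]<4)|(hsv[...,0]>174))).astype('uint8')
cs,_=cv2.findContours(m,cv2.RETR_EXTERNAL,cv2.CHAIN_APPROX_NONE)
for q in cs:
    if cv2.contourArea(q)>20: b=cv2.minAreaRect(q); print('red',np.round(b[0],1),np.round(b[1],1),b[2])
E
```

```text
[120.5 405. ] [43. 28.] 0.0 [[99.0, 419.0], [99.0, 391.0], [142.0, 391.0], [142.0, 419.0]]
[ 43.8 386.1] [119.1  55.9] 24.0 [[-22.0, 387.29998779296875], [0.800000011920929, 336.29998779296875], [109.5, 384.79998779296875], [86.80000305175781, 435.79998779296875]]
[274.  375.5] [77. 76.] 90.0 [[236.0, 337.0], [312.0, 337.0], [312.0, 414.0], [236.0, 414.0]]
[493.5 294.5] [ 7. 49.] 0.0 [[490.0, 319.0], [490.0, 270.0], [497.0, 270.0], [497.0, 319.0]]
[ 11. 261.] [22. 52.] 0.0 [[0.0, 287.0], [0.0, 235.0], [22.0, 235.0], [22.0, 287.0]]
[382.2 203.9] [36.4 33.6] 73.3 [[360.8999938964844, 191.3000030517578], [393.1000061035156, 181.6999969482422], [403.6000061035156, 216.5], [371.3999938964844, 226.1999969482422]]
[433. 195.] [28. 14.] 90.0 [[426.0, 181.0], [440.0, 181.0], [440.0, 209.0], [426.0, 209.0]]
[305.6 198.9] [47.6 60.2] 17.1 [[274.0, 220.6999969482422], [291.70001220703125, 163.10000610351562], [337.20001220703125, 177.10000610351562], [319.5, 234.6999969482422]]
[125.8 163.8] [30.3 21.5] 87.6 [[114.5, 149.10000610351562], [135.89999389648438, 148.3000030517578], [137.1999969482422, 178.5], [115.69999694824219, 179.39999389648438]]
[245.6 184.6] [54.3 79.6] 13.2 [[210.0, 217.10000610351562], [228.3000030517578, 139.60000610351562], [281.20001220703125, 152.0], [262.8999938964844, 229.5]]
[ 41. 117.] [22. 22.] 90.0 [[30.0, 106.0], [52.0, 106.0], [52.0, 128.0], [30.0, 128.0]]
[499.5 196. ] [392. 119.] 90.0 [[440.0, 0.0], [559.0, 0.0], [559.0, 392.0], [440.0, 392.0]]
[198.5  86.5] [173. 397.] 90.0 [[-0.0, 0.0], [397.0, 0.0], [397.0, 173.0], [0.0, 173.0]]
red [435.5 287.7] [ 5.9 14.8] 15.255120277404785
red [392. 268.] [ 4.2 15.6] 45.0
red [389.  201.6] [13.8  4.1] 75.96376037597656
```

View pics/crop1.png

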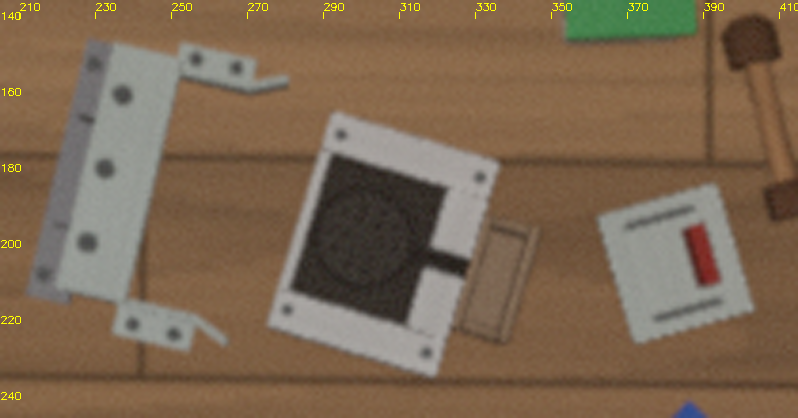

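The crop confirms the choice: cover with red rib at (389,202), front edge on its left. Flask corners are at about (274,221), (292,163), (337,177), (320,235). The lip's front edge runs from (252,150) to (239,214).

```bash
python3 - <<'E'
from h import *
c=cam('top')
def P(l,z): return np.array([ray(c,u,v,z)[:2] for u,v in l])
ang=lambda d: np.arctan2(d[1],d[0])
# stand
L=P([(252.4,150),(238.7,214.5)],.076); d=L[0]-L[1]; print('lip len',np.linalg.norm(d)); # y axis of stand: forward=+Y world-ish, left = -x world
a=ang(-d)-np.pi/2; f=np.array([np.cos(a),np.sin(a)]); print('stand',L.mean(0)-.0585*f,a)
F=P([[274.0,220.7],[291.7,163.1],[337.2,177.1],[319.5,234.7]],.06); print(np.linalg.norm(F[0]-F[1]),np.linalg.norm(F[1]-F[2]))
d=(F[0]+F[1]-F[2]-F[3]); print('flask',F.mean(0),ang(d))
C=P([[360.9,191.3],[393.1,181.7],[403.6,216.5],[371.4,226.2]],.005); d=C[0]+C[3]-C[1]-C[2];print(np.linalg.norm(C[0]-C[1]),np.linalg.norm(C[1]-C[2]))
print('cover',C.mean(0),ang(d)); rb=ray(c,389,201.6,.037); print('rib',rb, 'implied cover',rb[:2]+.018*d/np.linalg.norm(d))
print('trivet',ray(c,152,202,.01),'jar',ray(c,188.5,235,.075),'rammer',P([(403,146),(414,187)],.03))
E
```

```text
lip len 0.199013830106598
stand [0.57637399 0.03452799] 1.3792058053708351
0.1838197008669194 0.14503441300586536
flask [ 0.54081395 -0.08993472] 1.2836591193977407
0.10696668009422948 0.11481597710243263
cover [ 0.53216723 -0.33574079] 1.8736902588273492
rib [ 0.53717802 -0.34907687  0.037     ] implied cover [ 0.53180891 -0.33189628]
trivet [0.52871446 0.39008588 0.01      ] jar [0.42677215 0.25971693 0.075     ] rammer [[ 0.71273077 -0.39510091]
 [ 0.58425603 -0.42880898]]
```

```bash
cat >> h.py <<'E'
def go(x,y,z,hd):
    "TCP target, heading of tool y; prints turn wz units total, then shift units total in the tool frame after turning"
    s=r.read_state(); M=R.from_quat(s['eef_rot']).as_matrix(); h=np.arctan2(M[1,1],M[0,1])
    w=-(hd-h); dw=np.array([x,y,z])-s['ee_pos']
    D=np.array([[np.sin(hd)*-1,np.cos(hd),0],[np.cos(hd),np.sin(hd),0],[0,0,-1]]).T
    t=R.from_matrix(M.T@D).as_rotvec()/.12
    print('pos',np.round(s['ee_pos'],4),'h',round(h,3),'turn',np.round(t,2),'shift after',np.round(D.T@dw/.04,2),'now',np.round(M.T@dw/.04,2))
S=np.array([.5764,.0345]); SA=1.379
FP=np.array([.5408,-.0899]); FA=1.284
def fr(p,a,x,y):
    return p+np.array([np.cos(a)*x-np.sin(a)*y, np.sin(a)*x+np.cos(a)*y])
E
python3 - <<'E'
from h import *
print(fr(FP,FA,-.097,.074),fr(FP,FA,-.097,-.074))
s=r.read_state();print(R.from_quat(s['eef_rot']).as_matrix().round(3))
go(.60,.20,.40,1.3)
E
```

```text
[ 0.44238308 -0.16200486] [ 0.58433803 -0.20387122]
[[-0.929  0.369 -0.   ]
 [ 0.369  0.929 -0.001]
 [-0.    -0.001 -1.   ]]
pos [0.2305 0.5809 0.4043] h 1.193 turn [-0.01 -0.   -0.89] shift after [-11.45  -6.7    0.11] now [-12.1   -5.44   0.11]
```

```bash
python3 -m inch '[[0,0,0,0,0,-0.9],[-0.7,-0.4,0,0,0,0],[-0.75,-0.45,0,0,0,0],[-0.75,-0.45,0,0,0,0],[-0.75,-0.45,0,0,0,0]]' -1 60
python3 -m inch '[[-0.75,-0.45,0,0,0,0],[-0.75,-0.45,0,0,0,0],[-0.75,-0.45,0,0,0,0],[-0.75,-0.45,0,0,0,0],[-0.75,-0.45,0,0,0,0]]'
python3 -m inch '[[-0.75,-0.45,0,0,0,0],[-0.75,-0.45,0,0,0,0],[-0.75,-0.45,0,0,0,0],[-0.75,-0.45,0,0,0,0],[0,0,0,0,0,0]]'
python3 -c "
from h import *
go(.442,-.162,.28,1.3)"
```

```text
time: 0.62
ee_pos: [0.3264, 0.4807, 0.4046]
eef_rot: [0.134, 0.991, -0.0, -0.0]
ft_force: [0.2, 1.2, -0.1]
width: 0.0617
grip_force: 0.0
time: 1.03
ee_pos: [0.4471, 0.3538, 0.4048]
eef_rot: [0.134, 0.991, 0.0, -0.0]
ft_force: [0.3, 0.3, 0.1]
width: 0.0283
grip_force: 0.0
time: 1.45
ee_pos: [0.5469, 0.2469, 0.4046]
eef_rot: [0.139, 0.99, -0.002, 0.001]
ft_force: [1.2, -1.5, -0.8]
width: 0.0021
grip_force: 0.0
pos [0.5469 0.2469 0.4046] h 1.292 turn [-0.02  0.02 -0.07] shift after [ -0.21 -10.55   3.11] now [ -0.29 -10.54   3.14]
```

```bash
python3 -m inch '[[0,-0.9,0,0,0,0],[0,-0.9,0,0,0,0],[0,-0.9,0,0,0,0],[0,-0.9,0,0,0,0],[0,-0.9,0,0,0,0]]'
python3 -m inch '[[0,-0.9,0,0,0,0],[0,-0.9,0.3,0,0,0],[0,-0.9,0.4,0,0,0],[-0.1,-0.9,0.4,0,0,0],[-0.2,-0.9,0.4,0,0,0]]'
python3 -m inch '[[0,-0.9,0.5,0,0,0],[0,-0.65,0.6,0,0,0],[0,0,0.5,0,0,0],[0,0,0,0,0,0],[0,0,0,0,0,0]]'
python3 -c "
from h import *
go(.442,-.162,.20,1.3)
c=cam('wrist','w1.png'); print(np.round(c['extrinsics'],3),c['fx'])
cam('top','t1.png')"
```

```text
time: 1.87
ee_pos: [0.4938, 0.079, 0.4046]
eef_rot: [0.134, 0.991, 0.0, -0.0]
ft_force: [0.9, 0.0, -0.2]
width: 0.0005
grip_force: 0.0
time: 2.28
ee_pos: [0.4571, -0.0976, 0.3443]
eef_rot: [0.134, 0.991, 0.0, 0.0]
ft_force: [1.1, 1.5, 0.5]
width: 0.0008
grip_force: 0.0
time: 2.7
ee_pos: [0.4416, -0.1555, 0.2804]
eef_rot: [0.135, 0.991, 0.0, -0.001]
ft_force: [0.6, 0.7, 0.9]
width: 0.0006
grip_force: 0.0
pos [ 0.4416 -0.1555  0.2804] h 1.301 turn [-0.   -0.02  0.01] shift after [-0.05 -0.15  2.01] now [-0.06 -0.15  2.01]
[[ 0.266  0.931  0.251  0.374]
 [ 0.964 -0.257 -0.07  -0.137]
 [-0.001  0.261 -0.965  0.262]
 [ 0.     0.     0.     1.   ]] 312.647650954985
```

View pics/w1.png

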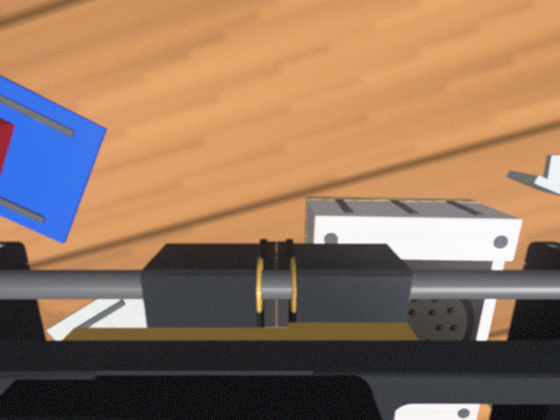

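View pics/t1.png

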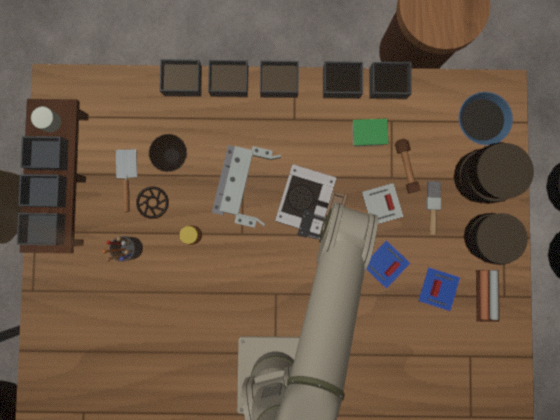

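Wrist view: the flask's rear-left corner is at about (306,216) at the rim, just ahead of the closed fingers near (277,250). Top view: the two front corners stay visible at (274,221) and (292,163), so they can be used for tracking.

```bash
cat >> h.py <<'E'
def flask(known='front'):
    "track flask from top view: light aluminium blob; front edge line & sides via mask"
    c=cam('top'); im=cv2.cvtColor(c['pixels'],cv2.COLOR_RGB2BGR); hsv=cv2.cvtColor(im,cv2.COLOR_BGR2HSV)
    m=((hsv[...,1]<70)&(hsv[...,2]>95)).astype('uint8'); return c,im,m
E
python3 - <<'E'
from h import *
c=cam('wrist'); p=ray(c,306,217,.06); print(p, 'expected',fr(FP,FA,-.07,.09))
q=ray(c,306,200,.0); print(q)
s=r.read_state(); t=s['ee_pos']; print('tip in flask frame', R.from_euler('z',-FA).apply(t-[*FP,0]))
c,im,m=flask(); 
k=cv2.resize(im[140:250,200:360],None,fx=4,fy=4)
# edges: sample transitions along lines
print(m[160:240:4,262:345].tolist().__len__())
for v in range(164,236,6): 
    w=np.where(m[v,262:345])[0]; print(v, (w.min()+262,w.max()+262) if len(w) else None)
E
```

```text
[ 0.43854248 -0.13366018  0.06      ] expected [ 0.43467438 -0.13158158]
[ 0.44254118 -0.12895263  0.        ]
tip in flask frame [-0.09038194  0.07571129  0.28203721]
20
164 (np.int64(293), np.int64(294))
170 (np.int64(290), np.int64(313))
176 (np.int64(288), np.int64(333))
182 (np.int64(286), np.int64(335))
188 (np.int64(285), np.int64(333))
194 (np.int64(283), np.int64(331))
200 (np.int64(281), np.int64(329))
206 (np.int64(279), np.int64(343))
212 (np.int64(277), np.int64(344))
218 (np.int64(275), np.int64(344))
224 (np.int64(262), np.int64(344))
230 (np.int64(310), np.int64(344))
```

```bash
python3 -m inch '[[0,-0.15,0,0,0,0],[0,0,0.6,0,0,0],[0,0,0.6,0,0,0],[0,0,0.6,0,0,0],[0,0,0.15,0,0,0]]'
python3 -m inch '[[0,0.1,0,0,0,0],[0,0.1,0,0,0,0],[0,0.1,0,0,0,0],[0,0.1,0,0,0,0],[0,0.1,0,0,0,0]]'
python3 -m inch '[[0,0.1,0,0,0,0],[0,0.1,0,0,0,0],[0,0.1,0,0,0,0],[0,0,0,0,0,0],[0,0,0,0,0,0]]'
python3 -c "
from h import *
c=cam('wrist','w2.png')
c,im,m=flask(); cv2.imwrite('pics/t2.png',im)
for v in range(156,236,6): 
    w=np.where(m[v,255:345])[0]; print(v, (w.min()+255,w.max()+255) if len(w) else None)"
```

```text
time: 3.32
ee_pos: [0.4392, -0.1615, 0.2004]
eef_rot: [0.134, 0.991, -0.0, -0.002]
ft_force: [-0.5, 0.2, 0.2]
width: 0.0004
grip_force: 0.0
time: 3.73
ee_pos: [0.4458, -0.1426, 0.2037]
eef_rot: [0.134, 0.991, -0.0, 0.001]
ft_force: [-5.7, -11.4, 6.9]
width: 0.0006
grip_force: 7.0
time: 4.15
ee_pos: [0.4477, -0.1329, 0.2036]
eef_rot: [0.136, 0.991, -0.001, -0.001]
ft_force: [-10.8, -9.8, 11.6]
width: 0.0002
grip_force: 7.7
156 (np.int64(257), np.int64(280))
162 (np.int64(293), np.int64(294))
168 (np.int64(290), np.int64(310))
174 (np.int64(288), np.int64(326))
180 (np.int64(286), np.int64(335))
186 (np.int64(283), np.int64(333))
192 (np.int64(281), np.int64(331))
198 (np.int64(279), np.int64(328))
204 (np.int64(277), np.int64(328))
210 (np.int64(274), np.int64(341))
216 (np.int64(272), np.int64(344))
222 (np.int64(255), np.int64(344))
228 (np.int64(301), np.int64(344))
234 (np.int64(310), np.int64(344))
```

```bash
python3 - <<'E'
from h import *
t=r.read_state()['ee_pos']; q=R.from_euler('z',-SA).apply([*(t[:2]-S),0]); print('contact L stand',q)
p=fr(np.array([.543,-.082]),1.228,-.103,-.074); print(p); go(*p,.285,1.3)
E
```

```text
contact L stand [-0.18887907  0.09439655  0.        ]
[ 0.578074   -0.20388033]
pos [ 0.4477 -0.1329  0.2036] h 1.299 turn [-0.02 -0.01 -0.01] shift after [-3.61 -0.84 -2.04] now [-3.61 -0.84 -2.04]
```

View pics/w2.png

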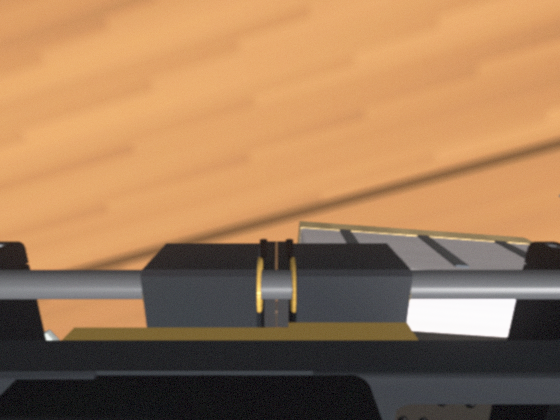

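Wrist view: the fingers are against the rear-left corner (about (300,225)) and clear of everything else. Now to the right corner.

```bash
python3 -m inch '[[0,-0.4,0,0,0,0],[0,0,-0.8,0,0,0],[0,0,-0.8,0,0,0],[-0.5,0,-0.45,0,0,0],[-0.8,0,0,0,0,0]]'
python3 -m inch '[[-0.8,-0.1,0,0,0,0],[-0.8,-0.2,0,0,0,0],[-0.6,-0.15,0.4,0,0,0],[-0.1,0,0.8,0,0,0],[0,0,0.7,0,0,0]]'
python3 -m inch '[[0,0.1,0,0,0,0],[0,0.1,0,0,0,0],[0,0.1,0,0,0,0],[0,0.1,0,0,0,0],[0,0,0,0,0,0]]'
python3 -c "
from h import *
cam('wrist','w3.png'); cam('top','t3.png')
t=r.read_state()['ee_pos']; q=R.from_euler('z',-SA).apply([*(t[:2]-S),0]); print('R stand',q)
"
```

```text
time: 4.67
ee_pos: [0.4951, -0.1604, 0.2898]
eef_rot: [0.135, 0.991, 0.001, 0.003]
ft_force: [1.2, -0.2, 0.7]
width: 0.0005
grip_force: 0.0
time: 5.08
ee_pos: [0.5801, -0.2024, 0.2083]
eef_rot: [0.134, 0.991, -0.0, 0.001]
ft_force: [-0.9, 0.4, -0.8]
width: 0.0006
grip_force: 0.0
time: 5.5
ee_pos: [0.5837, -0.1853, 0.2108]
eef_rot: [0.134, 0.991, 0.0, 0.002]
ft_force: [-0.2, 0.3, -0.1]
width: 0.0001
grip_force: 0.0
R stand [-0.21547332 -0.04868383  0.        ]
```

View pics/t3.png

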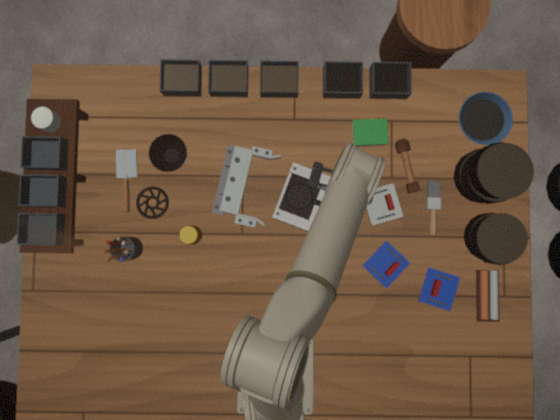

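```bash
python3 -m inch '[[0,0.1,0.1,0,0,0],[0,0.1,0,0,0,0],[0,0.1,0,0,0,0],[0,0.1,0,0,0,0],[0,0.1,0,0,0,0]]'
python3 -m inch '[[0,0.1,0,0,0,0],[0,0.1,0,0,0,0],[0,0.1,0,0,0,0],[0,0.1,0,0,0,0],[0,0,0,0,0,0]]'
cat >> h.py <<'E'
def st():
    t=r.read_state()['ee_pos']; q=R.from_euler('z',-SA).apply([*(t[:2]-S),0]); print('tool in stand mm',np.round(q[:2]*1000,1),'z',round(t[2],4))
def track(a,b):
    "front edge cols for rows a..b from first light pixel right of the dark/wood gap; print line"
    c,im,m=flask(); 
    for v in range(a,b,6):
        w=np.where(m[v,255:345])[0]+255
        print(v,[(int(k[0]),int(k[-1])) for k in np.split(w,np.where(np.diff(w)>1)[0]+1) if len(k)])
E
python3 -c "
from h import *
st(); track(156,236)
"
```

```text
time: 6.02
ee_pos: [0.5881, -0.1701, 0.2055]
eef_rot: [0.136, 0.991, -0.002, 0.002]
ft_force: [3.0, -11.1, 0.8]
width: 0.0005
grip_force: 4.8
time: 6.43
ee_pos: [0.5927, -0.1537, 0.2054]
eef_rot: [0.135, 0.991, -0.002, 0.001]
ft_force: [1.6, -7.9, 1.2]
width: 0.0008
grip_force: 3.5
tool in stand mm [-181.7  -51.8] z 0.2054
156 [(256, 280), (324, 344)]
162 [(322, 344)]
168 [(280, 296), (320, 344)]
174 [(278, 298), (309, 344)]
180 [(277, 280), (310, 344)]
186 [(276, 279), (313, 344)]
192 [(275, 278), (311, 344)]
198 [(274, 276), (309, 344)]
204 [(272, 275), (306, 344)]
210 [(271, 274), (304, 344)]
216 [(269, 288), (301, 341)]
222 [(255, 255), (259, 263), (268, 340)]
228 [(289, 337)]
234 [(294, 335)]
```

```bash
cat >> h.py <<'E'
def fpose(fr_uv,fl_uv):
    c=cam('top'); a=ray(c,*fr_uv,.06)[:2]; b=ray(c,*fl_uv,.06)[:2]; d=b-a; h=np.arctan2(d[1],d[0])-np.pi/2
    ctr=(a+b)/2-.07*np.array([np.cos(h),np.sin(h)]); q=R.from_euler('z',-SA).apply([*(ctr-S),0])
    print('len',np.linalg.norm(d),'centre',ctr,'h',h,'rel',h-SA,'in stand mm',q[:2]*1000)
E
python3 -c "
from h import *
fpose((291.7,163.1),(274,220.7))
c,im,m=flask(); cv2.imwrite('pics/c4.png',cv2.resize(im[140:240,210:350],None,fx=5.5,fy=5.5,interpolation=cv2.INTER_CUBIC))
"
```

```text
len 0.1838197008669194 centre [ 0.54157689 -0.08783129] h 1.285601995345437 rel -0.09339800465456305 in stand mm [-126.72622143   10.86546393]
```

View pics/c4.png

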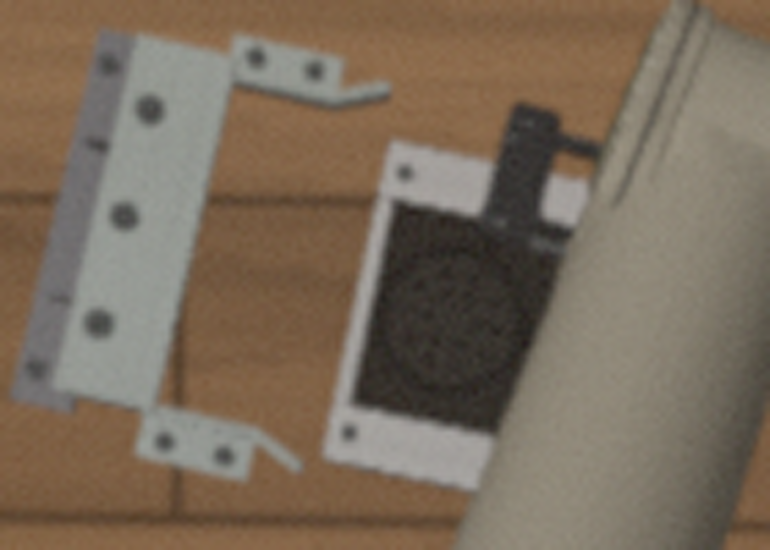

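Top crop: flask front corners are at pixel (281,166) and (269,224), almost parallel to the stand but some 13 mm to its left. I'll push the left corner next to head it right.

```bash
python3 -c "
from h import *
fpose((280.9,165.8),(268.7,223.6))
st()
go(*fr(np.array(S),SA,-.205,.088),.285,1.3)
"
```

```text
len 0.1800416520750135 centre [ 0.53889959 -0.06495599] h 1.3763402430362626 rel -0.0026597569637374363 in stand mm [-104.78073503   17.85422328]
tool in stand mm [-181.8  -51.8] z 0.2054
pos [ 0.5926 -0.1539  0.2054] h 1.299 turn [-0.02  0.03 -0.01] shift after [ 3.44 -0.85 -1.99] now [ 3.43 -0.86 -2.  ]
```

```bash
python3 -m inch '[[0,-0.4,0,0,0,0],[0,0,-0.8,0,0,0],[0,0,-0.8,0,0,0],[0.5,0,-0.4,0,0,0],[0.8,0,0,0,0,0]]'
python3 -m inch '[[0.8,-0.1,0,0,0,0],[0.8,-0.2,0,0,0,0],[0.6,-0.15,0.4,0,0,0],[0.1,0,0.8,0,0,0],[0,0,0.75,0,0,0]]'
python3 -m inch '[[0,0.1,0,0,0,0],[0,0.1,0,0,0,0],[0,0.1,0,0,0,0],[0,0.1,0,0,0,0],[0,0.1,0,0,0,0]]'
python3 -m inch '[[0,0.1,0,0,0,0],[0,0.1,0,0,0,0],[0,0.1,0,0,0,0],[0,0.1,0,0,0,0],[0,0,0,0,0,0]]'
python3 -c "
from h import *
st();track(156,236)
"
```

```text
time: 7.05
ee_pos: [0.5398, -0.1542, 0.2884]
eef_rot: [0.135, 0.991, -0.0, 0.004]
ft_force: [0.2, 0.0, -0.1]
width: 0.0003
grip_force: 0.0
time: 7.47
ee_pos: [0.4433, -0.1462, 0.2068]
eef_rot: [0.135, 0.991, 0.001, 0.002]
ft_force: [1.7, 0.6, 0.4]
width: 0.0005
grip_force: 0.0
time: 7.88
ee_pos: [0.4507, -0.1266, 0.2081]
eef_rot: [0.134, 0.991, 0.0, 0.001]
ft_force: [0.0, -0.4, -0.2]
width: 0.0003
grip_force: 0.0
time: 8.3
ee_pos: [0.453, -0.1139, 0.2076]
eef_rot: [0.136, 0.991, -0.001, -0.001]
ft_force: [-10.6, -10.7, 11.5]
width: 0.0004
grip_force: 8.1
tool in stand mm [-169.2   92.8] z 0.2076
156 [(256, 280)]
162 []
168 [(280, 301)]
174 [(278, 281), (283, 323)]
180 [(276, 279), (304, 324)]
186 [(274, 277), (311, 322)]
192 [(273, 276), (309, 321)]
198 [(271, 274), (309, 319)]
204 [(269, 272), (306, 322)]
210 [(268, 271), (304, 344)]
216 [(266, 269), (271, 286), (306, 344)]
222 [(255, 255), (259, 263), (272, 284), (295, 344)]
228 [(295, 344)]
234 [(302, 344)]
```

```bash
python3 -m inch '[[0,0.1,0,0,0,0],[0,0.1,0,0,0,0],[0,0.1,0,0,0,0],[0,0.1,0,0,0,0],[0,0.1,0,0,0,0]]'
python3 -c "
from h import *
st();track(156,236)
c,im,m=flask(); cv2.imwrite('pics/c5.png',cv2.resize(im[140:240,210:350],None,fx=5.5,fy=5.5,interpolation=cv2.INTER_CUBIC))
"
```

```text
time: 8.77
ee_pos: [0.458, -0.0952, 0.2073]
eef_rot: [0.136, 0.991, -0.002, -0.001]
ft_force: [-13.2, -14.5, 13.9]
width: 0.0004
grip_force: 10.2
tool in stand mm [-149.9   91.5] z 0.2073
156 [(257, 280)]
162 [(280, 291)]
168 [(278, 306)]
174 [(275, 278), (293, 322)]
180 [(273, 276), (308, 322)]
186 [(271, 273), (308, 320)]
192 [(268, 271), (306, 318)]
198 [(266, 269), (303, 303), (309, 315)]
204 [(263, 266), (301, 321)]
210 [(261, 264), (266, 279), (299, 338), (340, 342)]
216 [(265, 278), (289, 295), (297, 342)]
222 [(255, 255), (259, 262), (288, 341)]
228 [(295, 340)]
234 [(293, 339)]
```

View pics/c5.png

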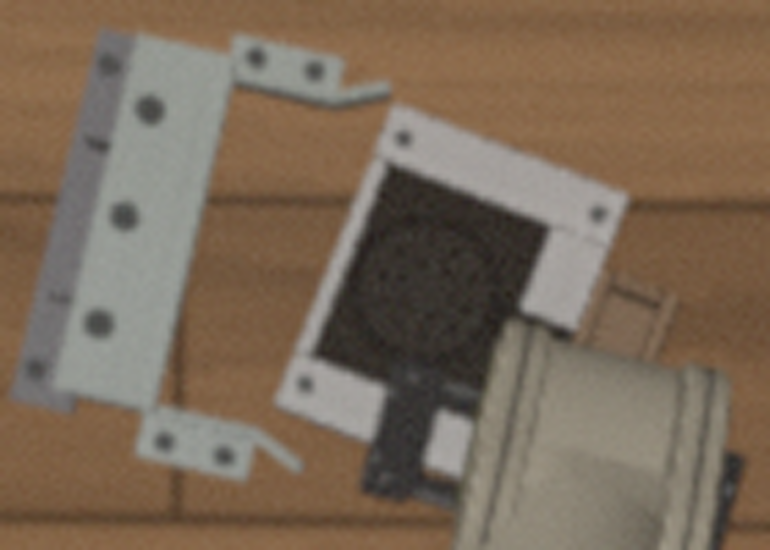

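Top crop: flask is turned about -0.16 rad. Its front corners, at pixel (281.5,159) and (260.4,213), both lie inside the guide mouth. Next the right corner (one picture left, so I'll rely on numbers).

```bash
python3 -c "
from h import *
fpose((281.5,159.1),(260.4,213.3))
c=cam('top');
"
python3 - <<'E'
from h import *
P=np.array([-82,8.]);a=-.16
print([ (P+R.from_euler('z',a).apply([-70-x,-74,0])[:2]) for x in (7,30)])
go(*fr(S,SA,-.198,-.052),.285,1.3)
E
```

```text
len 0.17754519811659825 centre [ 0.55375886 -0.04988479] h 1.2144249862034235 rel -0.16457501379657646 in stand mm [-87.15337239   6.14032936]
[array([-169.80604811,  -52.78731706]), array([-192.51227563,  -49.12299831])]
pos [ 0.4583 -0.0944  0.2073] h 1.299 turn [-0.02 -0.02 -0.01] shift after [-3.67 -0.94 -1.94] now [-3.67 -0.94 -1.95]
```

```bash
python3 -m inch '[[0,-0.4,0,0,0,0],[0,0,-0.8,0,0,0],[0,0,-0.8,0,0,0],[-0.5,0,-0.4,0,0,0],[-0.8,0,0,0,0,0]]'
python3 -m inch '[[-0.8,-0.1,0,0,0,0],[-0.8,-0.2,0,0,0,0],[-0.7,-0.2,0.4,0,0,0],[-0.15,0,0.8,0,0,0],[0,0,0.75,0,0,0]]'
python3 -m inch '[[0,0.15,0,0,0,0],[0,0.15,0,0,0,0],[0,0.1,0,0,0,0],[0,0.1,0,0,0,0],[0,0.1,0,0,0,0]]'
python3 -m inch '[[0,0.1,0,0,0,0],[0,0.1,0,0,0,0],[0,0.1,0,0,0,0],[0,0.1,0,0,0,0],[0,0.1,0,0,0,0]]'
python3 -c "
from h import *
st();track(150,236)
"
```

```text
time: 9.38
ee_pos: [0.5058, -0.1217, 0.2916]
eef_rot: [0.134, 0.991, 0.002, 0.003]
ft_force: [2.3, -0.9, 0.9]
width: 0.0004
grip_force: 0.0
time: 9.8
ee_pos: [0.5964, -0.1678, 0.2086]
eef_rot: [0.135, 0.991, -0.0, 0.002]
ft_force: [-0.0, 0.7, -0.1]
width: 0.0
grip_force: 0.0
time: 10.22
ee_pos: [0.6013, -0.145, 0.2113]
eef_rot: [0.135, 0.991, -0.001, 0.002]
ft_force: [1.6, -8.5, -1.8]
width: 0.0002
grip_force: 3.6
time: 10.63
ee_pos: [0.6068, -0.1265, 0.2115]
eef_rot: [0.135, 0.991, -0.001, 0.003]
ft_force: [3.7, -9.8, -2.3]
width: 0.0006
grip_force: 3.9
tool in stand mm [-152.3  -60.5] z 0.2115
150 [(258, 271), (313, 344)]
156 [(256, 280), (310, 344)]
162 [(272, 279), (308, 344)]
168 [(270, 289), (300, 302), (306, 344)]
174 [(269, 272), (282, 287), (299, 344)]
180 [(267, 270), (302, 344)]
186 [(266, 268), (300, 338), (343, 344)]
192 [(264, 267), (298, 336)]
198 [(262, 265), (296, 335)]
204 [(261, 264), (294, 333)]
210 [(259, 270), (291, 332)]
216 [(257, 329)]
222 [(255, 255), (259, 263), (272, 327)]
228 [(284, 325)]
234 [(282, 324)]
```

```bash
python3 -m inch '[[0,0.1,0,0,0,0],[0,0.1,0,0,0,0],[0,0.1,0,0,0,0],[0,0,0,0,0,0],[0,0,0,0,0,0]]'
python3 -c "
from h import *
st();track(150,236); go(*fr(S,SA,-.168,.076),.288,1.3)
"
```

```text
time: 11.1
ee_pos: [0.6111, -0.1165, 0.2126]
eef_rot: [0.136, 0.991, -0.002, 0.005]
ft_force: [9.2, -14.1, -2.0]
width: 0.0004
grip_force: 7.4
tool in stand mm [-141.6  -62.8] z 0.2126
150 [(258, 271), (307, 344)]
156 [(257, 280), (305, 344)]
162 [(268, 278), (303, 344)]
168 [(267, 285), (296, 344)]
174 [(266, 269), (299, 344)]
180 [(265, 267), (298, 343)]
186 [(263, 266), (296, 334), (339, 341)]
192 [(262, 265), (294, 331)]
198 [(261, 264), (291, 330)]
204 [(260, 263), (289, 328)]
210 [(258, 271), (287, 326)]
216 [(257, 324)]
222 [(255, 255), (259, 263), (273, 323)]
228 [(280, 321)]
234 [(278, 318)]
pos [ 0.6111 -0.1165  0.2126] h 1.298 turn [-0.03  0.09 -0.01] shift after [ 3.41 -0.93 -1.89] now [ 3.39 -0.94 -1.92]
```

```bash
python3 -m inch '[[0,-0.45,0,0,0,0],[0,0,-0.8,0,0,0],[0,0,-0.8,0,0,0],[0.5,0,-0.35,0,0,0],[0.8,0,0,0,0,0]]'
python3 -m inch '[[0.8,-0.1,0,0,0,0],[0.8,-0.2,0,0,0,0],[0.5,-0.15,0.4,0,0,0],[0,0,0.8,0,0,0],[0,0,0.8,0,0,0]]'
python3 -m inch '[[0,0.15,0,0,0,0],[0,0.15,0,0,0,0],[0,0.15,0,0,0,0],[0,0.1,0,0,0,0],[0,0.1,0,0,0,0]]'
python3 -m inch '[[0,0.1,0,0,0,0],[0,0.1,0,0,0,0],[0,0.1,0,0,0,0],[0,0,0,0,0,0],[0,0,0,0,0,0]]'
python3 -c "
from h import *
st();track(150,236); go(*fr(S,SA,-.155,-.072),.288,1.3)
"
```

```text
time: 11.57
ee_pos: [0.5565, -0.117, 0.2925]
eef_rot: [0.135, 0.991, 0.0, 0.005]
ft_force: [-0.2, 0.0, 1.2]
width: 0.0005
grip_force: 0.0
time: 11.98
ee_pos: [0.4689, -0.1111, 0.209]
eef_rot: [0.134, 0.991, 0.002, 0.004]
ft_force: [0.3, 0.2, 0.2]
width: 0.0002
grip_force: 0.0
time: 12.4
ee_pos: [0.4756, -0.0877, 0.2086]
eef_rot: [0.135, 0.991, -0.001, 0.0]
ft_force: [-9.5, -11.6, 6.0]
width: 0.0004
grip_force: 7.3
time: 12.82
ee_pos: [0.4785, -0.0762, 0.2085]
eef_rot: [0.135, 0.991, -0.001, -0.0]
ft_force: [-8.6, -8.4, 6.0]
width: 0.0004
grip_force: 5.7
tool in stand mm [-127.3   75. ] z 0.2085
150 [(258, 271)]
156 [(256, 280)]
162 [(267, 288)]
168 [(266, 268), (271, 309)]
174 [(264, 266), (291, 311)]
180 [(262, 265), (298, 310)]
186 [(260, 263), (296, 308)]
192 [(258, 261), (293, 296), (298, 307)]
198 [(256, 259), (291, 329), (332, 332)]
204 [(255, 258), (289, 334)]
210 [(255, 271), (288, 333)]
216 [(259, 270), (281, 332)]
222 [(255, 255), (259, 263), (286, 331)]
228 [(285, 330)]
234 [(284, 329)]
pos [ 0.4785 -0.0762  0.2085] h 1.3 turn [-0.01 -0.   -0.  ] shift after [-3.72 -0.4  -1.99] now [-3.72 -0.4  -1.99]
```

```bash
python3 -m inch '[[0,-0.5,0,0,0,0],[0,0,-0.8,0,0,0],[0,0,-0.8,0,0,0],[-0.5,0,-0.35,0,0,0],[-0.8,0,0,0,0,0]]'
python3 -m inch '[[-0.8,-0.1,0,0,0,0],[-0.8,-0.1,0,0,0,0],[-0.7,0,0.4,0,0,0],[-0.1,0,0.8,0,0,0],[0,0,0.8,0,0,0]]'
python3 -m inch '[[0,0.15,0,0,0,0],[0,0.15,0,0,0,0],[0,0.15,0,0,0,0],[0,0.1,0,0,0,0],[0,0.1,0,0,0,0]]'
python3 -m inch '[[0,0.1,0,0,0,0],[0,0.1,0,0,0,0],[0,0.1,0,0,0,0],[0,0.1,0,0,0,0],[0,0,0,0,0,0]]'
python3 -c "
from h import *
st();track(150,236); go(*fr(S,SA,-.147,.072),.288,1.3)
"
```

```text
time: 13.28
ee_pos: [0.5246, -0.1077, 0.2911]
eef_rot: [0.134, 0.991, 0.002, 0.004]
ft_force: [1.3, -0.3, 0.2]
width: 0.0006
grip_force: 0.0
time: 13.7
ee_pos: [0.6169, -0.1411, 0.2068]
eef_rot: [0.134, 0.991, -0.0, 0.003]
ft_force: [0.2, 0.3, -0.3]
width: 0.0007
grip_force: 0.0
time: 14.12
ee_pos: [0.6217, -0.1162, 0.2075]
eef_rot: [0.134, 0.991, -0.0, 0.002]
ft_force: [-1.6, -11.1, 5.8]
width: 0.0008
grip_force: 6.0
time: 14.53
ee_pos: [0.6262, -0.103, 0.2076]
eef_rot: [0.135, 0.991, -0.002, 0.003]
ft_force: [3.2, -8.7, 1.8]
width: 0.0007
grip_force: 3.8
tool in stand mm [-125.4  -75.1] z 0.2076
150 [(258, 271), (299, 344)]
156 [(256, 280), (297, 343)]
162 [(263, 280), (296, 341)]
168 [(261, 279), (293, 339)]
174 [(260, 263), (290, 329), (333, 337)]
180 [(259, 262), (290, 327), (333, 334)]
186 [(257, 260), (287, 325)]
192 [(256, 259), (285, 324)]
198 [(255, 258), (283, 322)]
204 [(255, 256), (281, 320)]
210 [(255, 275), (279, 318)]
216 [(255, 316)]
222 [(255, 255), (259, 262), (274, 314)]
228 [(272, 312)]
234 [(270, 310)]
pos [ 0.6261 -0.103   0.2076] h 1.299 turn [-0.02  0.05 -0.01] shift after [ 3.62 -0.83 -2.01] now [ 3.61 -0.83 -2.03]
```

```bash
python3 -m inch '[[0,-0.45,0,0,0,0],[0,0,-0.8,0,0,0],[0,0,-0.8,0,0,0],[0.5,0,-0.4,0,0,0],[0.8,0,0,0,0,0]]'
python3 -m inch '[[0.8,-0.1,0,0,0,0],[0.8,-0.2,0,0,0,0],[0.7,-0.1,0.4,0,0,0],[0,0,0.8,0,0,0],[0,0,0.8,0,0,0]]'
python3 -m inch '[[0,0.15,0,0,0,0],[0,0.15,0,0,0,0],[0,0.15,0,0,0,0],[0,0.1,0,0,0,0],[0,0.1,0,0,0,0]]'
python3 -m inch '[[0,0.1,0,0,0,0],[0,0.1,0,0,0,0],[0,0.1,0,0,0,0],[0,0.1,0,0,0,0],[0,0,0,0,0,0]]'
python3 -c "
from h import *
st();track(150,216); go(*fr(S,SA,-.135,-.075),.288,1.3)
"
```

```text
time: 15.0
ee_pos: [0.5723, -0.1051, 0.2903]
eef_rot: [0.135, 0.991, 0.0, 0.005]
ft_force: [-0.0, 0.2, -0.8]
width: 0.0002
grip_force: 0.0
time: 15.42
ee_pos: [0.4771, -0.0947, 0.2068]
eef_rot: [0.134, 0.991, 0.002, 0.003]
ft_force: [0.7, 0.1, 0.9]
width: 0.0001
grip_force: 0.0
time: 15.83
ee_pos: [0.4843, -0.0715, 0.2064]
eef_rot: [0.135, 0.991, -0.001, 0.0]
ft_force: [-8.8, -13.7, 8.4]
width: 0.0006
grip_force: 8.2
time: 16.25
ee_pos: [0.4872, -0.0587, 0.2062]
eef_rot: [0.136, 0.991, -0.002, -0.001]
ft_force: [-15.9, -19.9, 15.7]
width: 0.0004
grip_force: 12.9
tool in stand mm [-108.5   69.8] z 0.2062
150 [(255, 255), (258, 271)]
156 [(257, 280)]
162 [(261, 288)]
168 [(259, 262), (270, 306)]
174 [(257, 260), (291, 305)]
180 [(255, 258), (292, 303)]
186 [(255, 257), (286, 287), (290, 302)]
192 [(255, 255), (283, 309)]
198 [(282, 325)]
204 [(255, 259), (281, 325)]
210 [(255, 265), (276, 324)]
pos [ 0.4872 -0.0588  0.2063] h 1.297 turn [-0.04 -0.02 -0.03] shift after [-3.66 -0.37 -2.04] now [-3.66 -0.37 -2.05]
```

```bash
python3 -m inch '[[0,-0.5,0,0,0,0],[0,0,-0.8,0,0,0],[0,0,-0.8,0,0,0],[-0.5,0,-0.4,0,0,0],[-0.8,0,0,0,0,0]]'
python3 -m inch '[[-0.8,0,0,0,0,0],[-0.8,0,0,0,0,0],[-0.7,0,0.4,0,0,0],[-0.1,0,0.8,0,0,0],[0,0,0.8,0,0,0]]'
python3 -m inch '[[0,0.15,0,0,0,0],[0,0.15,0,0,0,0],[0,0.1,0,0,0,0],[0,0.1,0,0,0,0],[0,0.1,0,0,0,0]]'
python3 -m inch '[[0,0.1,0,0,0,0],[0,0.1,0,0,0,0],[0,0.1,0,0,0,0],[0,0.1,0,0,0,0],[0,0,0,0,0,0]]'
python3 -c "
from h import *
st();track(150,216); go(*fr(S,SA,-.130,.072),.288,1.3)
"
```

```text
time: 16.72
ee_pos: [0.5343, -0.0876, 0.291]
eef_rot: [0.134, 0.991, 0.002, 0.004]
ft_force: [0.9, 1.0, 0.9]
width: 0.0004
grip_force: 0.0
time: 17.13
ee_pos: [0.6286, -0.1134, 0.2064]
eef_rot: [0.134, 0.991, -0.0, 0.003]
ft_force: [-0.7, 0.5, -0.3]
width: 0.0006
grip_force: 0.0
time: 17.55
ee_pos: [0.633, -0.0914, 0.208]
eef_rot: [0.135, 0.991, -0.001, 0.003]
ft_force: [1.6, -7.8, -2.5]
width: 0.0005
grip_force: 3.4
time: 17.97
ee_pos: [0.6383, -0.077, 0.2091]
eef_rot: [0.135, 0.991, -0.002, 0.005]
ft_force: [4.8, -9.3, -0.2]
width: 0.0005
grip_force: 4.6
tool in stand mm [-97.6 -82. ] z 0.2091
150 [(258, 271), (286, 331)]
156 [(255, 272), (284, 329)]
162 [(255, 256), (258, 270), (282, 328)]
168 [(255, 255), (260, 272), (276, 319), (321, 326)]
174 [(279, 316), (322, 323)]
180 [(277, 314)]
186 [(275, 313)]
192 [(273, 311)]
198 [(271, 310)]
204 [(269, 308)]
210 [(255, 306)]
pos [ 0.6382 -0.077   0.2091] h 1.299 turn [-0.01  0.08 -0.  ] shift after [ 3.77 -1.11 -1.97] now [ 3.75 -1.11 -2.  ]
```

```bash
python3 -m inch '[[0,-0.5,0,0,0,0],[0,0,-0.8,0,0,0],[0,0,-0.8,0,0,0],[0.5,-0.1,-0.4,0,0,0],[0.8,-0.1,0,0,0,0]]'
python3 -m inch '[[0.8,-0.1,0,0,0,0],[0.8,-0.2,0,0,0,0],[0.8,-0.1,0.4,0,0,0],[0.05,0,0.8,0,0,0],[0,0,0.8,0,0,0]]'
python3 -m inch '[[0,0.15,0,0,0,0],[0,0.15,0,0,0,0],[0,0.15,0,0,0,0],[0,0.1,0,0,0,0],[0,0.1,0,0,0,0]]'
python3 -m inch '[[0,0.1,0,0,0,0],[0,0.1,0,0,0,0],[0,0.1,0,0,0,0],[0,0,0,0,0,0],[0,0,0,0,0,0]]'
python3 -c "
from h import *
st(); go(*fr(S,SA,-.120,-.071),.288,1.3)
"
```

```text
time: 18.43
ee_pos: [0.5814, -0.0883, 0.2918]
eef_rot: [0.134, 0.991, 0.001, 0.006]
ft_force: [-0.4, -0.3, 1.0]
width: 0.0004
grip_force: 0.0
time: 18.85
ee_pos: [0.4803, -0.0764, 0.2081]
eef_rot: [0.134, 0.991, 0.003, 0.004]
ft_force: [1.7, 1.4, -0.2]
width: 0.0003
grip_force: 0.0
time: 19.27
ee_pos: [0.4874, -0.0539, 0.2067]
eef_rot: [0.135, 0.991, -0.001, 0.0]
ft_force: [-10.9, -15.4, 12.8]
width: 0.0002
grip_force: 9.5
time: 19.68
ee_pos: [0.49, -0.043, 0.2066]
eef_rot: [0.136, 0.991, -0.001, -0.001]
ft_force: [-12.3, -11.9, 13.3]
width: 0.0005
grip_force: 8.3
tool in stand mm [-92.5  70.1] z 0.2066
pos [ 0.49   -0.043   0.2066] h 1.299 turn [-0.02 -0.01 -0.01] shift after [-3.57 -0.41 -2.04] now [-3.57 -0.41 -2.04]
```

```bash
python3 -m inch '[[0,-0.5,0,0,0,0],[0,0,-0.8,0,0,0],[0,0,-0.8,0,0,0],[-0.5,0,-0.4,0,0,0],[-0.8,0,0,0,0,0]]'
python3 -m inch '[[-0.8,0,0,0,0,0],[-0.8,0,0,0,0,0],[-0.65,0,0.4,0,0,0],[0,0,0.8,0,0,0],[0,0,0.8,0,0,0]]'
python3 -m inch '[[0,0.15,0,0,0,0],[0,0.15,0,0,0,0],[0,0.15,0,0,0,0],[0,0.1,0,0,0,0],[0,0.1,0,0,0,0]]'
python3 -m inch '[[0,0.1,0,0,0,0],[0,0.1,0,0,0,0],[0,0.1,0,0,0,0],[0,0.1,0,0,0,0],[0,0,0,0,0,0]]'
python3 -c "
from h import *
st(); go(*fr(S,SA,-.115,.072),.288,1.3)
"
```

```text
time: 20.1
ee_pos: [0.5363, -0.0735, 0.2911]
eef_rot: [0.134, 0.991, 0.002, 0.004]
ft_force: [0.5, 0.5, 1.4]
width: 0.0002
grip_force: 0.0
time: 20.52
ee_pos: [0.6243, -0.0977, 0.2064]
eef_rot: [0.134, 0.991, -0.0, 0.003]
ft_force: [-0.3, 0.9, 0.1]
width: 0.0003
grip_force: 0.0
time: 20.93
ee_pos: [0.6296, -0.0725, 0.2073]
eef_rot: [0.134, 0.991, -0.0, 0.002]
ft_force: [-2.6, -11.0, 5.2]
width: 0.0004
grip_force: 6.5
time: 21.35
ee_pos: [0.6341, -0.0595, 0.2074]
eef_rot: [0.135, 0.991, -0.001, 0.003]
ft_force: [3.4, -8.6, 3.4]
width: 0.0004
grip_force: 4.4
tool in stand mm [-81.3 -74.5] z 0.2074
pos [ 0.6341 -0.0595  0.2074] h 1.299 turn [-0.02  0.05 -0.01] shift after [ 3.59 -1.13 -2.01] now [ 3.57 -1.14 -2.03]
```

```bash
python3 -m inch '[[0,-0.5,0,0,0,0],[0,0,-0.8,0,0,0],[0,0,-0.8,0,0,0],[0.5,-0.1,-0.4,0,0,0],[0.8,-0.1,0,0,0,0]]'
python3 -m inch '[[0.8,-0.1,0,0,0,0],[0.8,-0.2,0,0,0,0],[0.65,-0.1,0.4,0,0,0],[0.0,0,0.8,0,0,0],[0,0,0.8,0,0,0]]'
python3 -m inch '[[0,0.15,0,0,0,0],[0,0.15,0,0,0,0],[0,0.15,0,0,0,0],[0,0.1,0,0,0,0],[0,0.1,0,0,0,0]]'
python3 -m inch '[[0,0.1,0,0,0,0],[0,0.1,0,0,0,0],[0,0.1,0,0,0,0],[0,0,0,0,0,0],[0,0,0,0,0,0]]'
python3 -c "
from h import *
st(); go(*fr(S,SA,-.105,-.071),.288,1.3)
"
```

```text
time: 21.77
ee_pos: [0.5776, -0.0712, 0.2901]
eef_rot: [0.135, 0.991, 0.0, 0.005]
ft_force: [0.3, 0.2, 0.6]
width: 0.0005
grip_force: 0.0
time: 22.18
ee_pos: [0.4843, -0.0613, 0.2066]
eef_rot: [0.134, 0.991, 0.002, 0.003]
ft_force: [2.1, 0.9, 0.3]
width: 0.0007
grip_force: 0.0
time: 22.6
ee_pos: [0.4915, -0.038, 0.2063]
eef_rot: [0.135, 0.991, -0.001, 0.0]
ft_force: [-10.0, -12.9, 9.1]
width: 0.0004
grip_force: 8.0
time: 23.02
ee_pos: [0.4935, -0.0281, 0.2061]
eef_rot: [0.136, 0.991, -0.002, -0.001]
ft_force: [-13.6, -14.0, 13.5]
width: 0.0005
grip_force: 9.5
tool in stand mm [-77.2  69.4] z 0.2061
pos [ 0.4935 -0.0281  0.2061] h 1.298 turn [-0.03 -0.02 -0.01] shift after [-3.55 -0.42 -2.05] now [-3.55 -0.42 -2.06]
```

Right corner next, pressing gently towards the stop.

```bash
python3 -m inch '[[0,-0.5,0,0,0,0],[0,0,-0.8,0,0,0],[0,0,-0.8,0,0,0],[-0.5,0,-0.4,0,0,0],[-0.8,0,0,0,0,0]]'
python3 -m inch '[[-0.8,0,0,0,0,0],[-0.8,0,0,0,0,0],[-0.65,0,0.4,0,0,0],[0,0,0.8,0,0,0],[0,0,0.8,0,0,0]]'
python3 -m inch '[[0,0.15,0,0,0,0],[0,0.15,0,0,0,0],[0,0.1,0,0,0,0],[0,0.1,0,0,0,0],[0,0.1,0,0,0,0]]'
python3 -m inch '[[0,0.1,0,0,0,0],[0,0.1,0,0,0,0],[0,0.1,0,0,0,0],[0,0,0,0,0,0],[0,0,0,0,0,0]]'
python3 -c "
from h import *
st(); go(*fr(S,SA,-.115,.072),.288,1.3)
"
```

```text
time: 23.43
ee_pos: [0.5404, -0.058, 0.2909]
eef_rot: [0.134, 0.991, 0.002, 0.004]
ft_force: [1.5, 0.5, 0.2]
width: 0.0003
grip_force: 0.0
time: 23.85
ee_pos: [0.6284, -0.0824, 0.2062]
eef_rot: [0.134, 0.991, -0.0, 0.003]
ft_force: [-0.4, 1.5, -1.1]
width: 0.0003
grip_force: 0.0
time: 24.27
ee_pos: [0.6333, -0.0584, 0.2072]
eef_rot: [0.134, 0.991, 0.001, 0.002]
ft_force: [-0.3, -0.6, -0.3]
width: 0.0005
grip_force: 0.0
time: 24.68
ee_pos: [0.6344, -0.055, 0.2067]
eef_rot: [0.138, 0.99, -0.004, 0.0]
ft_force: [-9.6, -21.3, 10.1]
width: 0.0004
grip_force: 12.5
tool in stand mm [-76.8 -74. ] z 0.2067
pos [ 0.6344 -0.055   0.2067] h 1.294 turn [-0.07  0.01 -0.05] shift after [ 3.56 -1.24 -2.03] now [ 3.55 -1.28 -2.03]
```

```bash
python3 -m inch '[[0,0.05,0,0,0,0],[0,0.05,0,0,0,0],[0,0.05,0,0,0,0],[0,0,0,0,0,0],[0,0,0,0,0,0]]'
python3 -c "
from h import *
st()"
python3 -m inch '[[0,-0.6,0,0,0,0],[0,0,-0.8,0,0,0],[0,0,-0.8,0,0,0],[0.5,-0.1,-0.4,0,0,0],[0.8,-0.1,0,0,0,0]]'
python3 -m inch '[[0.8,-0.1,0,0,0,0],[0.8,-0.1,0,0,0,0],[0.65,-0.1,0.4,0,0,0],[0.0,0,0.8,0,0,0],[0,0,0.8,0,0,0]]'
python3 -c "
from h import *
st()"
```

```text
time: 25.1
ee_pos: [0.6349, -0.0539, 0.2068]
eef_rot: [0.14, 0.99, -0.007, -0.0]
ft_force: [-15.5, -35.3, 14.2]
width: 0.0007
grip_force: 19.9
tool in stand mm [-75.6 -74.3] z 0.2068
time: 25.52
ee_pos: [0.5806, -0.0598, 0.2896]
eef_rot: [0.135, 0.991, 0.0, 0.004]
ft_force: [-0.3, -0.2, 1.2]
width: 0.0004
grip_force: 0.0
time: 25.93
ee_pos: [0.4884, -0.0459, 0.2062]
eef_rot: [0.134, 0.991, 0.002, 0.003]
ft_force: [0.9, 1.0, 0.6]
width: 0.0002
grip_force: 0.0
tool in stand mm [-95.7  71. ] z 0.2062
```

```bash
python3 -m inch '[[0,0.15,0,0,0,0],[0,0.1,0,0,0,0],[0,0.1,0,0,0,0],[0,0.1,0,0,0,0],[0,0.05,0,0,0,0]]'
python3 -c "
from h import *
st()"
python3 -m inch '[[0,0.05,0,0,0,0],[0,0.05,0,0,0,0],[0,0.05,0,0,0,0],[0,0,0,0,0,0],[0,0,0,0,0,0]]'
python3 -c "
from h import *
st()"
```

```text
time: 26.35
ee_pos: [0.4946, -0.028, 0.2063]
eef_rot: [0.135, 0.991, -0.001, 0.001]
ft_force: [-6.3, -11.6, 7.4]
width: 0.0006
grip_force: 7.1
tool in stand mm [-76.9  68.4] z 0.2063
time: 26.77
ee_pos: [0.4948, -0.0255, 0.2062]
eef_rot: [0.136, 0.991, -0.002, -0.001]
ft_force: [-12.9, -18.5, 16.5]
width: 0.0004
grip_force: 11.9
tool in stand mm [-74.4  68.7] z 0.2062
```

```bash
python3 -m inch '[[0,0.05,0,0,0,0],[0,0.05,0,0,0,0],[0,0.05,0,0,0,0],[0,0,0,0,0,0],[0,0,0,0,0,0]]'
python3 -c "
from h import *
st()"
python3 -m inch '[[0,-0.5,0,0,0,0],[0,0,-0.8,0,0,0],[0,0,-0.8,0,0,0],[-0.5,0,-0.4,0,0,0],[-0.8,0,0,0,0,0]]'
python3 -m inch '[[-0.8,0,0,0,0,0],[-0.8,0,0,0,0,0],[-0.65,0,0.4,0,0,0],[0,0,0.8,0,0,0],[0,0,0.8,0,0,0]]'
python3 -m inch '[[0,0.15,0,0,0,0],[0,0.1,0,0,0,0],[0,0.1,0,0,0,0],[0,0.1,0,0,0,0],[0,0,0,0,0,0]]'
python3 -c "
from h import *
st()"
```

```text
time: 27.18
ee_pos: [0.4952, -0.0238, 0.2061]
eef_rot: [0.138, 0.99, -0.004, -0.002]
ft_force: [-23.9, -35.3, 27.6]
width: 0.0003
grip_force: 22.5
tool in stand mm [-72.7  68.6] z 0.2061
time: 27.6
ee_pos: [0.5429, -0.0485, 0.2905]
eef_rot: [0.134, 0.991, 0.002, 0.003]
ft_force: [1.3, 0.6, 0.7]
width: 0.0006
grip_force: 0.0
time: 28.02
ee_pos: [0.6308, -0.0731, 0.2058]
eef_rot: [0.135, 0.991, -0.0, 0.002]
ft_force: [-0.7, 0.3, -0.2]
width: 0.0001
grip_force: 0.0
time: 28.43
ee_pos: [0.6341, -0.0561, 0.2075]
eef_rot: [0.135, 0.991, -0.001, 0.002]
ft_force: [-1.1, -3.3, 0.8]
width: 0.0005
grip_force: 2.2
tool in stand mm [-78.  -73.9] z 0.2075
```

```bash
python3 -m inch '[[0,0.05,0,0,0,0],[0,0.05,0,0,0,0],[0,0.05,0,0,0,0],[0,0.05,0,0,0,0],[0,0,0,0,0,0]]'
python3 -c "
from h import *
st()"
python3 -m inch '[[0,-0.5,0,0,0,0],[0,0,-0.8,0,0,0],[0,0,-0.8,0,0,0],[0,-0.6,-0.4,0,0,0],[0,-0.8,0,0,0,0]]'
python3 -m inch '[[0,-0.9,0,0,0,0],[0,-0.9,0,0,0,0],[0,-0.9,0,0,0,0],[0,-0.9,0,0,0,0],[0,0,0,0,0,0]]' 1
python3 -c "
from h import *
st(); go(.5372,-.349,.30,1.874)
cam('top','t8.png'); cam('scene','s8.png'); c=cam('wrist','w8.png'); im=cv2.cvtColor(c['pixels'],cv2.COLOR_RGB2BGR)
hsv=cv2.cvtColor(im,cv2.COLOR_BGR2HSV); m=((hsv[...,1]>150)&(hsv[...,2]>70)&((hsv[...,0]<4)|(hsv[...,0]>174))).astype('uint8')
for q in cv2.findContours(m,0,1)[0]:
    if cv2.contourArea(q)>100: b=cv2.minAreaRect(q); print(b, ray(c,*b[0],.037))
"
```

```text
time: 28.85
ee_pos: [0.6346, -0.0545, 0.2074]
eef_rot: [0.138, 0.99, -0.004, 0.001]
ft_force: [-9.0, -21.8, 4.5]
width: 0.0002
grip_force: 11.9
tool in stand mm [-76.3 -74.1] z 0.2074
time: 29.27
ee_pos: [0.6177, -0.1186, 0.2914]
eef_rot: [0.132, 0.991, 0.001, 0.005]
ft_force: [1.2, -1.3, 0.2]
width: 0.0006
grip_force: 0.0
time: 29.68
ee_pos: [0.5736, -0.2678, 0.288]
eef_rot: [0.139, 0.99, -0.002, 0.002]
ft_force: [-0.7, -1.1, 0.3]
width: 0.0259
grip_force: 0.0
tool in stand mm [-297.3  -54.9] z 0.288
pos [ 0.5736 -0.2678  0.288 ] h 1.292 turn [-0.04  0.02 -4.85] shift after [ 1.47 -1.67 -0.3 ] now [ 0.31 -2.2  -0.29]
((157.05999755859375, 197.5800018310547), (67.80000305175781, 28.20000457763672), 53.13010025024414) [ 0.5366002 -0.3450015  0.037    ]
```

```bash
cat > chk.py <<'E'
from h import *
c=cam('top'); g=cv2.cvtColor(c['pixels'],cv2.COLOR_RGB2HSV); 
def prof(p0,p1,z):
    n=120; out=[]
    for t in np.linspace(0,1,n):
        x,y=np.array(p0)*(1-t)+np.array(p1)*t; u,v=proj(c,[*fr(S,SA,x,y),z]); out.append(cv2.getRectSubPix(g[...,1].astype(np.float32),(1,1),(u,v))[0,0])
    o=np.array(out); k=np.abs(np.diff(np.convolve(o,np.ones(5)/5,'valid'))); i=np.argmax(k)+2.5
    return np.round((np.array(p0)+(np.array(p1)-p0)*i/(n-1))*1000,1), round(k.max(),1)
for y in (-.08,-.07,-.06,.06,.07,.08): print('rear',prof((-.10,y),(-.04,y),.06))
for x in (-.06,-.045,-.03): print('right',prof((x,-.12),(x,-.07),.06),'left',prof((x,.12),(x,.07),.06))
E
python3 chk.py
```

```text
rear (array([-72.5, -80. ]), np.float64(8.6))
rear (array([-71.5, -70. ]), np.float64(10.3))
rear (array([-70.5, -60. ]), np.float64(9.1))
rear (array([-67.5,  60. ]), np.float64(10.5))
rear (array([-66.5,  70. ]), np.float64(9.0))
rear (array([-68.5,  80. ]), np.float64(10.7))
right (array([-60. , -93.7]), np.float64(7.0)) left (array([-60.,  90.]), np.float64(10.3))
right (array([-45. , -94.6]), np.float64(7.6)) left (array([-45.,  90.]), np.float64(10.0))
right (array([-30. , -94.6]), np.float64(5.8)) left (array([-30.,  90.]), np.float64(9.7))
```

```bash
python3 -m inch '[[0.05,-0.4,0,0,0,-0.97],[0.1,-0.4,0,0,0,-0.97],[0.2,-0.4,0,0,0,-0.97],[0.3,-0.4,0,0,0,-0.97],[0.3,-0.2,0,0,0,-0.97]]' 0.5 60
python3 - <<'E'
from h import *
go(.5368,-.347,.199,1.874)
c=cam('wrist','w9.png'); im=cv2.cvtColor(c['pixels'],cv2.COLOR_RGB2BGR)
hsv=cv2.cvtColor(im,cv2.COLOR_BGR2HSV); m=((hsv[...,1]>150)&(hsv[...,2]>70)&((hsv[...,0]<4)|(hsv[...,0]>174))).astype('uint8')
for q in cv2.findContours(m,0,1)[0]:
    if cv2.contourArea(q)>100: b=cv2.minAreaRect(q); print(b, ray(c,*b[0],.037),[ray(c,*p,.037)[:2].round(4).tolist() for p in cv2.boxPoints(b)])
E
```

```text
time: 30.3
ee_pos: [0.5353, -0.3325, 0.2855]
eef_rot: [-0.159, 0.987, -0.0, 0.0]
ft_force: [-0.9, -0.7, 0.5]
width: 0.0643
grip_force: 0.0
pos [ 0.5353 -0.3325  0.2855] h 1.891 turn [-0.01  0.01  0.14] shift after [ 0.07 -0.36  2.16] now [ 0.08 -0.35  2.16]
((256.0, 216.5), (63.0, 16.0), 90.0) [ 0.53795165 -0.34952861  0.037     ] [[0.5164, -0.3625], [0.5127, -0.3512], [0.5607, -0.3358], [0.5647, -0.3478]]
```

```bash
python3 -m inch '[[0.05,-0.38,0.3,0,0,0.08],[0,0,0.7,0,0,0],[0,0,0.7,0,0,0],[0,0,0.45,0,0,0],[0,0,0,0,0,0]]'
python3 -m inch '[[0,0,0,0,0,0],[0,0,0,0,0,0],[0,0,0,0,0,0],[0,0,0,0,0,0],[0,0,0,0,0,0]]' -1 60
python3 -m inch '[[0,0,0,0,0,0],[0,0,0,0,0,0],[0,0,0,0,0,0],[0,0,0,0,0,0],[0,0,0,0,0,0]]'
python3 -m inch '[[0,0,-0.3,0,0,0],[0,0,-0.6,0,0,0],[0,0,-0.8,0,0,0],[0,0,-0.8,0,0,0],[0,0,-0.8,0,0,0]]'
python3 - <<'E'
from h import *
go(*fr(S,1.362,-.019,-.002),.36,1.362)
c=cam('wrist'); cv2.imwrite('pics/w10.png',cv2.cvtColor(c['pixels'],cv2.COLOR_RGB2BGR)); cam('scene','s10.png'); cam('top','t10.png')
E
```

```text
time: 30.77
ee_pos: [0.5377, -0.345, 0.1951]
eef_rot: [-0.151, 0.989, 0.002, -0.002]
ft_force: [-0.5, -0.3, -0.1]
width: 0.0655
grip_force: 0.0
time: 31.18
ee_pos: [0.5381, -0.3477, 0.1998]
eef_rot: [-0.151, 0.989, -0.0, 0.001]
ft_force: [0.7, 0.3, 0.0]
width: 0.04
grip_force: 0.0
time: 31.6
ee_pos: [0.5377, -0.3478, 0.1988]
eef_rot: [-0.151, 0.989, -0.0, 0.0]
ft_force: [-0.5, -0.5, 0.4]
width: 0.0136
grip_force: 60.0
time: 32.02
ee_pos: [0.5372, -0.3476, 0.3326]
eef_rot: [-0.151, 0.989, 0.0, -0.0]
ft_force: [0.5, -0.8, -2.8]
width: 0.0137
grip_force: 60.0
pos [ 0.5372 -0.3476  0.3326] h 1.873 turn [ 0.   -0.01  4.26] shift after [ 0.97  9.07 -0.69] now [-3.59  8.39 -0.68]
```

```bash
cat >> h.py <<'E'
FH=1.362; FC=fr(S,SA,.0005,-.002)
OFF=np.array([0,.0695,.1988])
def tgt(xf,yf,zf,th,FH=FH,FC=FC):
    s=r.read_state(); M=R.from_quat(s['eef_rot']).as_matrix()
    D=np.array([[-np.sin(FH),np.cos(FH),0],[np.cos(FH),np.sin(FH),0],[0,0,-1]]).T@R.from_rotvec([th,0,0]).as_matrix()
    F=np.array([*fr(FC,FH,xf,yf),zf]); T=F-D@OFF
    f=s['ee_pos']+M@OFF; q=R.from_euler('z',-FH).apply(f-[*FC,0])*1000
    print('front now flask mm',q.round(1),'euler tilt',np.round(np.arcsin(-M[2,1]),3),'turn',np.round(R.from_matrix(M.T@D).as_rotvec()/.12,2),'shift now-frame',np.round(M.T@(T-s['ee_pos'])/.04,2),'ft',s['ft_force'].round(1))
E
python3 -m inch '[[0,0,-0.3,0,0,0.85],[0,0,-0.3,0,0,0.85],[0,0,0,0,0,0.85],[0,0,0,0,0,0.85],[0,0,0,0,0,0.85]]'
python3 -m inch '[[0.1,0.5,0,0,0,0],[0.1,0.8,0,0,0,0],[0.1,0.8,0,0,0,0],[0.1,0.8,0,0,0,0],[0.1,0.8,0,0,0,0]]'
python3 -m inch '[[0.1,0.8,0,0,0,0],[0.1,0.8,0,0,0,0],[0.1,0.8,0,0,0,0],[0.1,0.8,0,0,0,0],[0.1,0.6,0,0,0,0]]'
python3 -c "
from h import *
tgt(.050,0,.10,.17)"
```

```text
time: 32.58
ee_pos: [0.5373, -0.3474, 0.3535]
eef_rot: [0.106, 0.994, 0.0, -0.001]
ft_force: [0.4, 0.3, -2.4]
width: 0.0132
grip_force: 60.0
time: 33.0
ee_pos: [0.548, -0.1971, 0.3533]
eef_rot: [0.104, 0.995, 0.0, -0.001]
ft_force: [0.3, -0.2, -3.2]
width: 0.0136
grip_force: 60.0
time: 33.42
ee_pos: [0.5599, -0.0427, 0.3534]
eef_rot: [0.102, 0.995, 0.0, -0.001]
ft_force: [1.2, 0.4, -3.1]
width: 0.0137
grip_force: 60.0
front now flask mm [ -9.9   2.9 154.7] euler tilt -0.0 turn [ 1.42 -0.02  0.03] shift now-frame [-0.07  2.37  1.14] ft [ 1.2  0.4 -3.1]
```

```bash
python3 -m inch '[[0,0.8,0.3,0,0,0],[-0.05,0.8,0.4,0,0,0],[0,0.75,0.45,0,0,0],[0,0,0,0.7,0,0],[0,0,0,0.7,0,0]]'
python3 - <<'E'
from h import *
tgt(.050,0,.10,.17)
a=cam('wrist')['pixels']; b=cam('top')['pixels']; c=cam('scene')['pixels']
z=np.zeros((600,800,3),'uint8'); z[:300,:400]=cv2.resize(a,(400,300))
z[:300,400:]=cv2.resize(b[135:225,210:330],(400,300),interpolation=cv2.INTER_CUBIC)
z[300:,:]=cv2.resize(c[180:275,200:360],(505,300),interpolation=cv2.INTER_CUBIC)[:,:505].__class__ is None or 0
z[300:,:505]=cv2.resize(c[180:275,200:360],(505,300),interpolation=cv2.INTER_CUBIC)
cv2.imwrite('pics/comp.png',z[...,::-1])
E
```

```text
time: 33.83
ee_pos: [0.5807, 0.0474, 0.3063]
eef_rot: [0.102, 0.991, -0.086, -0.011]
ft_force: [-0.4, -1.5, -1.9]
width: 0.0138
grip_force: 60.0
front now flask mm [47.3  1.4 98.5] euler tilt 0.173 turn [-0.02 -0.03  0.04] shift now-frame [-0.01  0.05 -0.04] ft [-0.4 -1.5 -1.9]
```

View pics/comp.png

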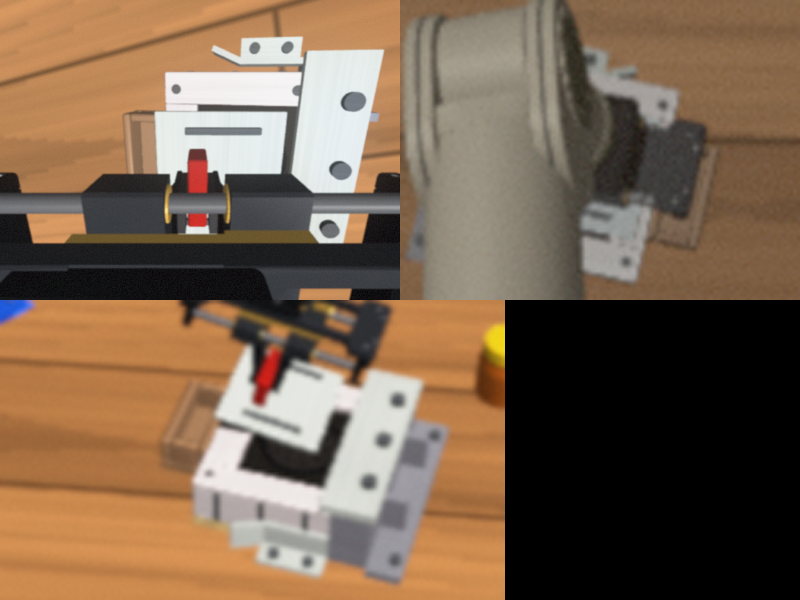

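Composite: flask is home under the lip. The tilted cover hangs behind the lip, its front-left corner at wrist pixel (402,157); the recess's left wall runs along row ~146. Lateral check by rays.

```bash
python3 - <<'E'
from h import *
c=cam('wrist'); g=cv2.cvtColor(c['pixels'],cv2.COLOR_RGB2GRAY).astype(int)
for u in (300,330,360,390): print(u,g[92:172:2,u].tolist())
for (u,v,z) in [(402,157,.1035),(232,101,.06),(418,101,.06),(350,146,.06),(418,69,.076),(432,69,.076),(540,69,.076)]:
    p=ray(c,u,v,z); print((u,v,z),(R.from_euler('z',-FH).apply(p-[*FC,0])*1000).round(1))
E
```

```text
300 [154, 152, 156, 157, 226, 241, 242, 244, 241, 242, 241, 239, 238, 238, 237, 239, 241, 240, 241, 241, 240, 241, 237, 238, 240, 238, 173, 78, 72, 77, 75, 83, 182, 234, 238, 238, 236, 238, 237, 237]
330 [152, 155, 157, 153, 223, 241, 244, 244, 243, 243, 242, 240, 238, 239, 239, 240, 240, 242, 243, 242, 241, 242, 241, 239, 240, 241, 214, 90, 77, 74, 75, 86, 175, 233, 235, 234, 234, 234, 235, 235]
360 [154, 157, 161, 172, 226, 243, 244, 245, 244, 244, 244, 243, 241, 239, 239, 240, 242, 243, 245, 244, 244, 244, 243, 241, 241, 243, 234, 138, 76, 77, 77, 83, 166, 236, 237, 237, 238, 237, 236, 239]
390 [121, 121, 118, 141, 229, 244, 245, 244, 244, 244, 244, 244, 243, 241, 241, 242, 243, 243, 245, 244, 244, 245, 244, 244, 242, 244, 243, 153, 74, 85, 82, 79, 154, 230, 234, 233, 232, 233, 233, 235]
(402, 157, 0.1035) [ 47.9  53.2 103.5]
(232, 101, 0.06) [-63.3  86.8  60. ]
(418, 101, 0.06) [63.5 85.8 60. ]
(350, 146, 0.06) [21.8 56.2 60. ]
(418, 69, 0.076) [ 57.6 102.8  76. ]
(432, 69, 0.076) [ 65.4 102.7  76. ]
(540, 69, 0.076) [122.8 101.3  76. ]
```

```bash
python3 -c "
from h import *
tgt(.048,0,.0565,.17); tgt(.068,0,.0555,.17)"
```

```text
front now flask mm [ 4.720e+01 -1.000e-01  1.004e+02] euler tilt 0.166 turn [ 0.03 -0.01  0.02] shift now-frame [0.01 0.22 1.07] ft [ 0.4  0.1 -2. ]
front now flask mm [ 4.720e+01 -1.000e-01  1.004e+02] euler tilt 0.166 turn [ 0.03 -0.01  0.02] shift now-frame [0.01 0.72 1.01] ft [ 0.4  0.1 -2. ]
```

```bash
python3 -m inch '[[-0.03,0.07,0.35,0,0,0],[0,0.08,0.4,0,0,0],[0,0.05,0.2,0,0,0],[0,0.02,0.1,0,0,0],[0,0,0,0,0,0]]'
python3 -c "
from h import *
tgt(.068,-.0014,.0555,.17)"
```

```text
time: 34.45
ee_pos: [0.5828, 0.0465, 0.2652]
eef_rot: [0.104, 0.991, -0.083, -0.009]
ft_force: [0.1, -0.1, -2.2]
width: 0.0136
grip_force: 60.0
front now flask mm [47.9 -1.5 57.6] euler tilt 0.168 turn [ 0.02 -0.01  0.01] shift now-frame [ 0.01  0.52 -0.04] ft [ 0.1 -0.1 -2.2]
```

```bash
python3 -m inch '[[0,0.12,-0.01,0,0,0],[0,0.13,-0.01,0,0,0],[0,0.13,-0.01,0,0,0],[0,0.12,-0.01,0,0,0],[0,0,0,0,0,0]]'
python3 -c "
from h import *
tgt(.068,-.0014,.0535,0.0)
tgt(.068,-.0014,.0545,0.09)"
```

```text
time: 34.87
ee_pos: [0.5875, 0.0684, 0.2642]
eef_rot: [0.102, 0.991, -0.083, -0.008]
ft_force: [-0.3, 1.0, -2.8]
width: 0.0136
grip_force: 60.0
front now flask mm [70.4 -1.7 56.7] euler tilt 0.167 turn [-1.39  0.    0.03] shift now-frame [ 0.01 -0.85  0.45] ft [-0.3  1.  -2.8]
front now flask mm [70.4 -1.7 56.7] euler tilt 0.167 turn [-0.64  0.01  0.03] shift now-frame [ 0.01 -0.43  0.21] ft [-0.3  1.  -2.8]
```

```bash
python3 -m inch '[[0,-0.11,0.05,-0.16,0,0],[0,-0.11,0.05,-0.16,0,0],[0,-0.11,0.05,-0.16,0,0],[0,-0.1,0.05,-0.16,0,0],[0,0,0,0,0,0]]'
python3 -c "
from h import *
tgt(.068,-.0014,.0535,0.0)"
```

```text
time: 35.28
ee_pos: [0.5832, 0.0465, 0.2584]
eef_rot: [0.105, 0.993, -0.045, -0.005]
ft_force: [-0.0, -0.2, -3.0]
width: 0.0137
grip_force: 60.0
front now flask mm [64.  -2.2 54.2] euler tilt 0.09 turn [-0.75 -0.   -0.01] shift now-frame [ 0.02 -0.34  0.18] ft [-0.  -0.2 -3. ]
```

```bash
python3 -m inch '[[0,0.05,0,0,0,0],[0,0,0,0,0,0],[0,0,0,0,0,0],[0,0,0,0,0,0],[0,0,0,0,0,0]]'
python3 -c "
from h import *
tgt(.068,-.0014,.0545,0.03);tgt(.068,-.0014,.0530,0.0)"
```

```text
time: 35.7
ee_pos: [0.5839, 0.0511, 0.2584]
eef_rot: [0.103, 0.994, -0.045, -0.005]
ft_force: [-0.2, 0.7, -1.9]
width: 0.0132
grip_force: 60.0
front now flask mm [68.4 -1.8 54.1] euler tilt 0.091 turn [-0.51  0.    0.02] shift now-frame [ 0.01 -0.31  0.11] ft [-0.2  0.7 -1.9]
front now flask mm [68.4 -1.8 54.1] euler tilt 0.091 turn [-0.76  0.    0.02] shift now-frame [ 0.01 -0.45  0.21] ft [-0.2  0.7 -1.9]
```

```bash
python3 -m inch '[[0,-0.07,0.03,-0.13,0,0],[0,-0.07,0.03,-0.13,0,0],[0,-0.07,0.03,-0.12,0,0],[0,-0.07,0.03,-0.12,0,0],[0,0,0,0,0,0]]'
python3 -m inch '[[0,0,0,0,0,0],[0,0,0,0,0,0],[0,0,0,0,0,0],[0,0,0,0,0,0],[0,0,0,0,0,0]]'
python3 -c "
from h import *
tgt(.068,-.0014,.0520,0.0)"
```

```text
time: 36.12
ee_pos: [0.5819, 0.0394, 0.257]
eef_rot: [0.104, 0.995, -0.013, -0.001]
ft_force: [-8.8, 5.1, 20.2]
width: 0.0133
grip_force: 60.2
time: 36.53
ee_pos: [0.5819, 0.0398, 0.2568]
eef_rot: [0.103, 0.995, -0.014, -0.001]
ft_force: [-9.8, 4.8, 21.5]
width: 0.0139
grip_force: 60.2
front now flask mm [69.6 -2.4 56.2] euler tilt 0.028 turn [-0.23  0.01  0.01] shift now-frame [ 0.02 -0.18  0.16] ft [-9.8  4.8 21.5]
```

```bash
python3 - <<'E'
from h import *
c=cam('wrist'); cv2.imwrite('pics/w12.png',cv2.cvtColor(c['pixels'],cv2.COLOR_RGB2BGR)); g=cv2.cvtColor(c['pixels'],cv2.COLOR_RGB2GRAY).astype(int)
for u in (200,220,240,260,300,340,380): print(u,g[60:190:2,u].tolist())
for v in (150,160,170,190,200): print('row',v,g[v,150:460:4].tolist())
f=lambda u,v,z:(R.from_euler('z',-FH).apply(ray(c,u,v,z)-[*FC,0])*1000).round(1)
for v in range(90,180,10): print(v,f(300,v,.06)[1],f(300,v,.062)[1])
cam('scene','s12.png');cam('top','t12.png')
E
```

```text
200 [145, 144, 150, 146, 144, 148, 145, 146, 147, 147, 148, 148, 133, 193, 233, 239, 237, 237, 238, 237, 235, 236, 236, 234, 234, 235, 233, 234, 234, 234, 236, 236, 235, 234, 236, 236, 236, 233, 232, 233, 235, 231, 181, 213, 231, 235, 233, 233, 232, 233, 232, 232, 233, 233, 233, 234, 233, 232, 232, 233, 233, 231, 233, 233, 233]
220 [150, 146, 147, 147, 144, 148, 147, 143, 145, 145, 143, 144, 146, 193, 234, 237, 235, 237, 238, 238, 238, 236, 235, 236, 235, 235, 235, 233, 233, 233, 235, 236, 236, 235, 235, 237, 236, 233, 232, 234, 234, 233, 193, 184, 218, 217, 221, 202, 196, 228, 229, 229, 227, 226, 228, 227, 225, 228, 227, 229, 226, 229, 228, 227, 227]
240 [147, 147, 146, 147, 145, 146, 148, 146, 143, 147, 145, 144, 147, 186, 233, 238, 237, 238, 239, 237, 237, 235, 237, 236, 234, 235, 234, 233, 234, 233, 235, 237, 235, 235, 236, 239, 236, 232, 232, 233, 234, 233, 195, 80, 73, 69, 69, 82, 190, 227, 226, 223, 225, 226, 226, 226, 225, 226, 227, 228, 227, 228, 226, 226, 226]
260 [99, 95, 112, 142, 147, 143, 145, 146, 144, 146, 145, 147, 146, 177, 230, 236, 237, 239, 235, 237, 236, 235, 23
[... 2559 characters left out ...]
, 221, 222, 222, 220, 222, 223, 224, 224, 221, 225, 226, 229, 228, 225, 231, 229, 228, 215, 101, 208, 228, 231, 235, 230, 228, 227, 230, 231, 232, 233, 230, 229, 232, 230, 228]
row 200 [126, 140, 155, 149, 125, 228, 234, 230, 233, 232, 231, 233, 231, 233, 233, 234, 233, 212, 225, 225, 226, 228, 226, 227, 228, 226, 224, 225, 226, 229, 227, 224, 223, 223, 223, 228, 227, 227, 228, 227, 227, 225, 223, 230, 228, 228, 226, 227, 229, 230, 227, 229, 230, 230, 229, 230, 226, 229, 227, 228, 170, 103, 228, 227, 233, 235, 229, 227, 230, 230, 234, 232, 231, 229, 226, 234, 231, 231]
90 85.7 85.5
100 80.6 80.5
110 75.5 75.4
120 70.3 70.3
130 65.0 65.0
140 59.6 59.7
150 54.1 54.3
160 48.6 48.8
170 42.9 43.2
```

```bash
python3 - <<'E'
from h import *
c=cam('wrist'); g=cv2.cvtColor(c['pixels'],cv2.COLOR_RGB2GRAY).astype(int)
f=lambda u,v,z:(R.from_euler('z',-FH).apply(ray(c,u,v,z)-[*FC,0])*1000).round(1)
for v in (110,130,150,165,180): print(v,'L',g[v,155:240:2].tolist(),'R',g[v,375:425:2].tolist())
print('recess wall',f(222,150,.06),'cover rear',f(218,165,.063),'flask rear',f(164,150,.06),'lip',f(401,150,.076),f(397,170,.076))
E
```

```text
110 L [146, 143, 169, 228, 234, 234, 233, 236, 235, 212, 141, 111, 109, 111, 117, 159, 221, 236, 238, 235, 235, 235, 236, 236, 234, 235, 236, 234, 236, 236, 235, 236, 235, 235, 235, 236, 233, 236, 235, 236, 235, 234, 235] R [236, 237, 237, 237, 238, 238, 238, 233, 215, 175, 155, 158, 148, 101, 100, 110, 202, 230, 226, 228, 229, 229, 231, 230, 227]
130 L [150, 149, 148, 185, 233, 236, 236, 236, 235, 237, 236, 236, 237, 236, 236, 238, 237, 236, 236, 236, 238, 237, 238, 238, 237, 237, 238, 238, 238, 237, 237, 239, 238, 237, 236, 238, 238, 238, 237, 237, 237, 238, 238] R [239, 240, 241, 241, 242, 239, 240, 240, 241, 241, 242, 207, 111, 101, 124, 212, 230, 228, 229, 230, 231, 231, 233, 231, 229]
150 L [150, 154, 150, 149, 181, 228, 230, 231, 232, 232, 230, 234, 231, 233, 230, 231, 229, 231, 235, 235, 232, 231, 232, 234, 235, 235, 234, 232, 235, 235, 237, 237, 234, 189, 121, 70, 72, 72, 72, 77, 70, 72, 72] R [80, 78, 81, 83, 81, 83, 83, 81, 84, 137, 181, 107, 99, 131, 223, 231, 228, 229, 231, 232, 233, 235, 232, 229, 230]
165 L [100, 103, 99, 93, 117, 206, 231, 231, 232, 234, 232, 232, 234, 231, 233, 230, 230, 233, 233, 235, 234, 232, 232, 233, 235, 235, 234, 231, 234, 235, 216, 218, 225, 227, 226, 226, 225, 227, 229, 226, 227, 227, 226] R [228, 228, 229, 232, 231, 229, 227, 227, 228, 203, 121, 101, 124, 213, 229, 227, 227, 231, 232, 233, 232, 230, 229, 230, 227]
180 L [150, 155, 150, 143, 121, 144, 220, 230, 231, 232, 234, 231, 232, 232, 232, 231, 230, 232, 231, 233, 233, 232, 233, 233, 235, 236, 233, 234, 235, 233, 231, 217, 227, 230, 228, 223, 224, 224, 228, 228, 226, 227, 228] R [227, 229, 232, 231, 230, 227, 227, 227, 216, 126, 99, 110, 199, 231, 229, 228, 232, 233, 235, 235, 231, 231, 229, 228, 230]
recess wall [-31.3  53.9  60. ] cover rear [-33.3  45.8  63. ] flask rear [-64.4  53.8  60. ] lip [62.9 55.6 76. ] [62.  45.5 76. ]
```

```bash
python3 -m inch '[[0,0.07,-0.03,0.13,0,0],[0,0.07,-0.03,0.13,0,0],[0,0.07,-0.03,0.12,0,0],[0.03,0.09,-0.03,0.12,0,0],[0,0.06,0,0,0,0]]'
python3 -m inch '[[0,0,0,0,0,0],[0,0,0,0,0,0],[0,0,0,0,0,0],[0,0,0,0,0,0],[0,0,0,0,0,0]]'
cat > gap.py <<'E'
from h import *
tgt(.072,-.0005,.0545,0.03); tgt(.072,-.0005,.053,0.0)
c=cam('wrist'); g=cv2.cvtColor(c['pixels'],cv2.COLOR_RGB2GRAY).astype(int)
for v in (142,146,150,170,180): print(v,'L',g[v,150:250:2].tolist())
print('col',g[130:170,300].tolist())
E
python3 gap.py
```

```text
time: 37.15
ee_pos: [0.5833, 0.0548, 0.258]
eef_rot: [0.103, 0.994, -0.046, -0.005]
ft_force: [-0.5, -0.2, -1.9]
width: 0.014
grip_force: 59.9
time: 37.57
ee_pos: [0.5833, 0.0538, 0.2582]
eef_rot: [0.104, 0.994, -0.045, -0.005]
ft_force: [-0.4, 0.2, -1.6]
width: 0.0134
grip_force: 59.9
front now flask mm [70.9 -0.7 53.9] euler tilt 0.091 turn [-0.51 -0.    0.01] shift now-frame [ 0.01 -0.27  0.1 ] ft [-0.4  0.2 -1.6]
front now flask mm [70.9 -0.7 53.9] euler tilt 0.091 turn [-0.76 -0.    0.01] shift now-frame [ 0.01 -0.42  0.2 ] ft [-0.4  0.2 -1.6]
142 L [145, 144, 146, 147, 146, 146, 147, 182, 228, 231, 232, 232, 230, 233, 231, 231, 231, 232, 232, 231, 231, 231, 231, 231, 233, 231, 232, 231, 232, 231, 231, 233, 232, 232, 231, 232, 232, 232, 233, 232, 232, 233, 232, 232, 234, 232, 233, 233, 231, 231]
146 L [142, 151, 149, 145, 150, 152, 148, 152, 177, 187, 187, 188, 190, 198, 200, 202, 200, 203, 202, 203, 204, 202, 201, 199, 206, 200, 203, 205, 208, 208, 206, 205, 202, 204, 206, 206, 207, 204, 202, 203, 208, 209, 209, 213, 211, 211, 212, 217, 218, 218]
150 L [152, 152, 149, 150, 147,
[... 225 characters left out ...]
120, 133, 141, 140, 142, 134, 115, 145, 217, 228, 231, 230, 230, 231, 232, 230, 229, 229, 228, 232, 230, 232, 232, 230, 232, 232, 232, 234, 232, 231, 233, 234, 219, 220, 226, 229, 227, 224, 224, 227, 228, 226, 229, 226, 226, 229, 225, 229, 224]
180 L [123, 117, 136, 145, 152, 149, 145, 130, 119, 199, 228, 228, 232, 232, 230, 230, 228, 229, 228, 229, 230, 230, 232, 231, 229, 228, 230, 233, 234, 233, 231, 233, 234, 219, 211, 227, 229, 226, 226, 225, 226, 230, 226, 228, 228, 226, 226, 228, 229, 226]
col [236, 236, 236, 236, 237, 237, 236, 235, 233, 233, 229, 232, 234, 234, 235, 236, 232, 209, 152, 98, 71, 69, 71, 70, 78, 119, 178, 215, 228, 230, 228, 228, 230, 229, 229, 228, 229, 229, 228, 228]
```

```bash
python3 -m inch '[[0,-0.03,0.03,-0.13,0,0],[0,-0.07,0.03,-0.13,0,0],[0,-0.07,0.03,-0.12,0,0],[0,-0.07,0.02,-0.12,0,0],[0,0,0,0,0,0]]'
python3 -m inch '[[0,0,0,0,0,0],[0,0,0,0,0,0],[0,0,0,0,0,0],[0,0,0,0,0,0],[0,0,0,0,0,0]]'
python3 gap.py
```

```text
time: 38.03
ee_pos: [0.5811, 0.0429, 0.2544]
eef_rot: [0.104, 0.994, -0.015, -0.002]
ft_force: [0.8, -0.6, -2.3]
width: 0.0135
grip_force: 59.9
time: 38.45
ee_pos: [0.5814, 0.0447, 0.2545]
eef_rot: [0.103, 0.995, -0.015, -0.002]
ft_force: [-1.0, 0.2, -2.8]
width: 0.0133
grip_force: 59.9
front now flask mm [73.7 -0.7 53.6] euler tilt 0.031 turn [-0.01  0.    0.02] shift now-frame [ 0.01 -0.05 -0.02] ft [-1.   0.2 -2.8]
front now flask mm [73.7 -0.7 53.6] euler tilt 0.031 turn [-0.26  0.    0.02] shift now-frame [ 0.01 -0.2   0.07] ft [-1.   0.2 -2.8]
142 L [145, 153, 195, 229, 230, 230, 231, 230, 232, 228, 231, 232, 230, 230, 231, 229, 230, 232, 230, 233, 233, 232, 232, 233, 231, 232, 232, 231, 232, 231, 231, 232, 230, 231, 232, 230, 232, 232, 232, 231, 230, 232, 230, 231, 231, 232, 231, 231, 230, 230]
146 L [152, 147, 169, 208, 212, 215, 216, 214, 218, 219, 219, 221, 221, 222, 221, 225, 223, 222, 221, 224, 222, 223, 224, 223, 224, 223, 226, 225, 225, 225, 225, 227, 225, 226, 228, 227, 228, 225, 226, 226, 227, 225, 228, 228, 226, 225, 227, 227, 227, 230]
150 L [148, 150, 164, 214, 225
[... 224 characters left out ...]
11, 100, 157, 224, 230, 230, 230, 232, 230, 230, 231, 230, 231, 228, 228, 231, 231, 232, 230, 228, 230, 232, 233, 231, 231, 230, 231, 232, 235, 234, 229, 187, 167, 213, 225, 225, 224, 222, 222, 223, 225, 223, 225, 226, 224, 224, 226, 224, 221]
180 L [145, 143, 124, 125, 202, 226, 229, 233, 232, 230, 231, 230, 229, 230, 228, 227, 230, 231, 233, 229, 229, 229, 234, 233, 234, 230, 231, 232, 234, 235, 235, 234, 201, 160, 203, 225, 226, 225, 222, 222, 226, 224, 225, 225, 227, 224, 224, 226, 227, 221]
col [234, 235, 235, 234, 235, 237, 235, 236, 234, 233, 233, 234, 232, 235, 235, 236, 235, 227, 200, 139, 81, 72, 71, 67, 80, 120, 171, 213, 227, 227, 227, 228, 227, 228, 226, 228, 228, 228, 229, 227]
```

```bash
python3 -m inch '[[0,-0.05,0.02,-0.09,0,0],[0,-0.05,0.02,-0.09,0,0],[0,-0.05,0.03,-0.08,0,0],[0,0,0.02,0,0,0],[0,0,0,0,0,0]]'
python3 -m inch '[[0,0,0,0,0,0],[0,0,0,0,0,0],[0,0,0,0,0,0],[0,0,0,0,0,0],[0,0,0,0,0,0]]'
python3 gap.py | head -2
```

```text
time: 38.92
ee_pos: [0.5801, 0.0378, 0.251]
eef_rot: [0.104, 0.995, -0.0, -0.0]
ft_force: [-0.4, -0.8, -1.6]
width: 0.0134
grip_force: 59.9
time: 39.33
ee_pos: [0.5801, 0.0387, 0.251]
eef_rot: [0.103, 0.995, 0.0, 0.0]
ft_force: [0.4, -0.5, -2.3]
width: 0.0135
grip_force: 59.9
front now flask mm [73.8 -0.7 52.2] euler tilt -0.0 turn [0.25 0.   0.01] shift now-frame [ 0.01  0.1  -0.11] ft [ 0.4 -0.5 -2.3]
front now flask mm [73.8 -0.7 52.2] euler tilt -0.0 turn [0.   0.   0.01] shift now-frame [ 0.01 -0.05 -0.02] ft [ 0.4 -0.5 -2.3]
```

```bash
python3 -m inch '[[0,0,0.02,0,0,0],[0,0,0,0,0,0],[0,0,0,0,0,0],[0,0,0,0,0,0],[0,0,0,0,0,0]]'
python3 -m inch '[[0,0,0.02,0,0,0],[0,0,0,0,0,0],[0,0,0,0,0,0],[0,0,0,0,0,0],[0,0,0,0,0,0]]'
python3 gap.py | head -1
```

```text
time: 39.8
ee_pos: [0.5802, 0.0385, 0.2507]
eef_rot: [0.104, 0.995, 0.0, 0.0]
ft_force: [-2.9, -0.6, 5.2]
width: 0.0136
grip_force: 60.0
time: 40.22
ee_pos: [0.5802, 0.0384, 0.2506]
eef_rot: [0.104, 0.995, 0.0, 0.0]
ft_force: [-7.4, -0.4, 14.1]
width: 0.0137
grip_force: 60.0
front now flask mm [73.8 -0.8 51.9] euler tilt -0.001 turn [0.26 0.   0.01] shift now-frame [ 0.01  0.11 -0.12] ft [-7.4 -0.4 14.1]
```

```bash
python3 -m inch '[[0,0,-0.02,0,0,0],[0,0,0,0,0,0],[0,0,0,0,0,0],[0,0,0,0,0,0],[0,0,0,0,0,0]]' 
python3 -m inch '[[0,0,0,0,0,0],[0,0,0,0,0,0],[0,0,0,0,0,0],[0,0,0,0,0,0],[0,0,0,0,0,0]]' -0.2
python3 -m inch '[[0,0,-0.2,0,0,0],[0,0,-0.5,0,0,0],[0,0,-0.8,0,0,0],[0,0,-0.8,0,0,0],[0,0,-0.8,0,0,0]]'
python3 -m inch '[[0,-0.5,-0.8,0,0,0],[0,-0.8,-0.5,0,0,0],[0,-0.9,0,0,0,0],[0,-0.9,0,0,0,0],[0,-0.9,0,0,0,0]]'
python3 -m inch '[[0.5,-0.9,0,0,0,0],[0.5,-0.8,0,0,0,0],[0.5,-0.8,0,0,0,0],[0,0,0,0,0,0],[0,0,0,0,0,0]]'
python3 chk.py
python3 - <<'E'
from h import *
c=cam('top','t20.png'); im=cv2.cvtColor(c['pixels'],cv2.COLOR_RGB2BGR); cam('scene','s20.png')
hsv=cv2.cvtColor(im,cv2.COLOR_BGR2HSV); m=((hsv[...,1]>150)&(hsv[...,2]>70)&((hsv[...,0]<4)|(hsv[...,0]>174))).astype('uint8')
for q in cv2.findContours(m,0,1)[0]:
    if cv2.contourArea(q)>20:
        b=cv2.minAreaRect(q); p=ray(c,*b[0],.094); print(b,'rib in flask frame', (R.from_euler('z',-FH).apply(p-[*FC,0])*1000).round(1))
for y in (-.03,0.03): 
    n=[]
    for x in np.arange(-.05,.06,.003):
        u,v=proj(c,[*fr(FC,FH,x,y),.057]); n.append(int(cv2.getRectSubPix(hsv[...,2],(1,1),(u,v))[0,0]))
    print(n)
E
```

```text
time: 40.68
ee_pos: [0.5802, 0.0385, 0.2507]
eef_rot: [0.104, 0.995, 0.0, 0.0]
ft_force: [-4.4, -0.2, 6.9]
width: 0.0136
grip_force: 60.0
time: 41.1
ee_pos: [0.5801, 0.0385, 0.2501]
eef_rot: [0.103, 0.995, -0.0, -0.0]
ft_force: [-0.1, 0.1, 0.7]
width: 0.033
grip_force: 0.0
time: 41.52
ee_pos: [0.5798, 0.0383, 0.3762]
eef_rot: [0.104, 0.995, -0.0, 0.0]
ft_force: [1.3, 0.4, 0.3]
width: 0.0347
grip_force: 0.0
time: 41.93
ee_pos: [0.5464, -0.1197, 0.4274]
eef_rot: [0.103, 0.995, 0.0, 0.001]
ft_force: [0.6, -1.1, 0.3]
width: 0.035
grip_force: 0.0
time: 42.35
ee_pos: [0.4664, -0.2056, 0.4272]
eef_rot: [0.106, 0.994, 0.0, 0.001]
ft_force: [0.2, 1.1, -0.8]
width: 0.0345
grip_force: 0.0
rear (array([-69.5, -80. ]), np.float64(8.0))
rear (array([-71.5, -70. ]), np.float64(9.9))
rear (array([-70.5, -60. ]), np.float64(10.4))
rear (array([-67.5,  60. ]), np.float64(9.6))
rear (array([-66.5,  70. ]), np.float64(8.6))
rear (array([-68.5,  80. ]), np.float64(10.6))
right (array([-60. , -93.7]), np.float64(6.8)) left (array([-60.,  90.]), np.float64(9.3))
right (array([-45. , -93.7]), np.float64(7.2)) left (array([-45.,  90.]), np.float64(9.0))
right (array([-30. , -94.6]), np.float64(6.8)) left (array([-30. ,  89.5]), np.float64(9.8))
((435.50946044921875, 287.71697998046875), (5.7691426277160645, 14.834939002990723), 15.945395469665527) rib in flask frame [-555.6  185.7   94. ]
((264.6470642089844, 184.91177368164062), (2.66789174079895, 14.55213737487793), 14.03624439239502) rib in flask frame [-0.8  0.6 94. ]
[160, 160, 163, 163, 154, 123, 138, 148, 151, 152, 152, 152, 150, 150, 147, 140, 134, 129, 127, 130, 142, 147, 149, 148, 151, 151, 152, 150, 150, 150, 151, 151, 151, 152, 150, 148, 144]
[159, 160, 162, 161, 154, 132, 129, 148, 153, 152, 155, 153, 150, 152, 154, 155, 151, 148, 148, 151, 153, 152, 150, 150, 150, 150, 148, 148, 150, 150, 150, 152, 152, 153, 152, 150, 147]
```

```bash
sed -i '/^for/d' chk.py; cat >> chk.py <<'E'
for y in (-.09,-.06,-.03,.03,.06,.09): print('back',prof((.18,y),(.12,y),.05))
for x in (.075,.09,.105,.13): print('ends',prof((x,-.14),(x,-.085),.06),prof((x,.14),(x,.085),.06))
E
python3 chk.py
```

```text
back (array([139.4, -90. ]), np.float64(10.4))
back (array([139.4, -60. ]), np.float64(9.4))
back (array([141.9, -30. ]), np.float64(8.1))
back (array([141.9,  30. ]), np.float64(8.0))
back (array([144.5,  60. ]), np.float64(8.5))
back (array([144.5,  90. ]), np.float64(9.3))
ends (array([  75. , -103.7]), np.float64(7.7)) (array([ 75. , 101.9]), np.float64(9.2))
ends (array([  90. , -104.2]), np.float64(7.3)) (array([ 90. , 101.9]), np.float64(8.0))
ends (array([ 105. , -104.2]), np.float64(7.8)) (array([105. , 100.5]), np.float64(6.9))
ends (array([ 130. , -102.3]), np.float64(7.9)) (array([130. , 110.2]), np.float64(8.6))
```

The stand's back edge has the same slope as the flask's rear (0.028), so the flask is square. The cover reads x ≈ 17 mm in the recess. Handing in.

```bash
python3 -c "
from h import *
print(job.close_job())"
```

```text
the job is handed in; nothing more can be done
None
```

I handed the job in at about 43 s. By my measurements the flask is square and home against the stop, and the cover lies flat in the recess with its front edge under the lip, released; the hand-in returned no verdict.

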